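# Lock the cam-arm cap on the rinse outlet

### The arm

A 6-joint arm with a two-finger parallel gripper is mounted at the origin on the work surface; the furniture and walls round the work are solid. World frame = base frame: x ahead of the robot, y to its left, z up, the work surface at z = 0. Lengths are in m, angles in rad, forces in N, time in s.
With the tool pointing down it reaches from about 0.225 to 0.875 m from the base axis. Payload 3.4 kg.
Tool frame: the origin (TCP) lies at the very end of the fingers, on their centre line; the grasp point (between the pads) lies behind it (manip.grasp_offset is the z of the grasp point in the tool frame, in m); z points along the fingers, y is the line along which they close (so a half turn about z gives the same grasp; the last joint's range is limited). The gripper opens to 85 mm and grips with 20 to 120 N. Pads are 22 mm wide; open, the fingers measure 114 mm over their backs; the gripper's body (76 mm by 85 mm) begins 54 mm behind the grasp point. The pads swing forward as they close: fully open they stand 13 mm farther back than shut.
Start: joints at [-1.291, 0.276, 1.505, -0, 1.361, -0.121], TCP at [0.224, -0.529, 0.231] pointing down, gripper open.
Joint ranges: [-2.89, 2.89], [-0.75, 2.08], [0.22, 2.7], [-1.18, 4.32], [0.11, 2.71], [-2.7, 2.7]. Speed limits (rad/s): [2.57, 2.57, 3.14, 3.14, 3.14, 3.14].

### API

Orientations are given as a unit quaternion [w, x, y, z].
In Python, from rig import manip gives the robot as it stands.
- The arm moves only by the shell command python3 -m pendant 'ROWS' [FORCE]. ROWS is JSON, a list of rows, each an object of numbers: "dx", "dy", "dz": the shift along the tool's x, y, z in m; "rx", "ry", "rz": the turn, a rotation vector about the tool's x, y, z in degrees; "hand": the finger opening in m, from 0 to 0.0854. In form: [{"dx": .., "dy": .., "dz": .., "rx": .., "ry": .., "rz": .., "hand": ..}, ...]. A call has 1 to 12 rows; each row shifts and turns the commanded pose from where the row before left it, along the tool's axes as they then stand; what a row does not reach is not made up. A row lasts 1/12 s, in which the tool goes at most 41.7 mm and 7.16 degrees, less where a joint would pass 70% of its speed; a pose out of reach is approached as far as the arm can. A call is refused whole if a number of a shift passes 0.0417 or a number of a turn 7.16, either way. A call with a gripper value outside its range is refused whole. The fingers move at their own pace and stop on an object; FORCE is the grip in N (left out, the last holds). Time passes only in rows, so rows that do not move let the fingers close. It gives the time, the measured TCP pose, the force, the opening and the grip force at its end, in the units of the state.
- manip.get_state(): the state, without advancing time (a new reading comes with each control period).
- manip.get_image(name): name is "side" or "top" or "wrist"; returns a dict with "frame" (420x560x3 uint8, red, green, blue), "fx", "fy", "cx", "cy" (pixels), "position" and "attitude" of the camera in the world; the wrist camera has in their place "mount" (4x4, takes a point from camera to tool coordinates, whose origin is the TCP and whose axes are the flange's). Camera axes: x right, y up, looking along -z (the intrinsics and any distortion apply to the point x, -y, -z); pixel columns grow to the right and rows downward; lengths in m; the calibration is good to about 2 mm. A picture is of the moment at which its call begins: read the wrist's pose just before it. There is no depth.
- manip.sign_off(): hands the job in; it is judged then, once.
The state is a dict: "clock": time; "qpos": joint angles; "qd": joint speeds; "effort": joint torques, N m; "position": TCP position; "ee_rot": TCP orientation; "contact_force": force on the tool from outside, world axes, zero at the start; "moment": the same for the moment, N m; "width": finger opening in m; "gripper_force": force on a finger pad.
Only numpy, scipy, OpenCV 4.12 (cv2) and the standard library are available. Lean on these libraries where they do the work, as an engineer would, in place of code of your own. Each camera call takes 0.05 s, during which the arm holds its last target. There are 200 camera calls.

### The job

Cap the rinse outlet on the bench: pick up the brass cap coupling, push it down over the upright grooved adaptor until it sits on the gasket, then swing its two cam arms down one after the other until each is fully closed, so that they pull the cap tight. Work by feel and gently, so that the gasket is not crushed nor an arm bent, and leave the things lying around where they are.

Things in the scene. Friction and masses are not known exactly. Their poses are not given: they have to be found in the camera images.
- cap: Brass cap coupling, standing mouth down, 0.4 kg. Origin: centre of its open mouth (underside); z up. Lower collar 61 mm across, 21 mm high; above it a ribbed grip barrel 54 mm across, up to 45 mm. Bore 46 mm wide, 38.5 mm deep. Two cam arms are hinged at its own +y (left) and -y (right) side, 32 mm from the axis, 18 mm above the mouth. Fits the outlet at any yaw.
- cap_top (a point): Centre of the cap's top face, 47.5 mm above its mouth. Grip the barrel from above across the cap's own x axis (clear of the arms), fingertips no lower than 23 mm above the mouth.
- outlet: Fixed rinse outlet: steel plate 104x104x8 mm with an upright grooved aluminium adaptor, 44.4 mm across, with a chamfered nose (radial play in the cap 0.8 mm). Origin: centre of the plate's underside, on the table; z up. A sprung O-ring round its head resists the cap's last 25 mm of travel with roughly 3 to 15 N; the cap then stays where it is pushed.
- outlet_top (a point): Centre of the black gasket on the adaptor's nose, 115.5 mm above the table. The gasket is springy (2.5 N first, then 2.5 N per mm, 4 mm at most).
- gasket: The black gasket itself, 33 mm across; origin 4.5 mm below its top. It is spoilt if the cap presses it with over 32 N, which happens only when it is bottomed.
- outlet_home (a point): Point on the outlet's axis, 74 mm above the table, where the cap's origin lies when the closed arms have drawn it fully home (it ends 0.5 to 1.2 mm above). Pushed on by hand the cap first meets the gasket 3 mm above this.
- cam_arm_left (a joint): Steel cam arm, left (+y of cap) side. Value in rad: 0 = open, outward and 30 degrees above level; 0.52 = level; 1.92 = closed (hard stop), hanging 80 degrees below level. Starts at 0 to 0.35. Stiff hinge: stays where left, takes about 7 N near its tip, a few N more in the last 0.3 rad, where its cam pulls the cap down. Over 40 N of finger force bends it.
- cam_arm_right (a joint): Steel cam arm, right (-y of cap) side. Value in rad: 0 = open, outward and 30 degrees above level; 0.52 = level; 1.92 = closed (hard stop), hanging 80 degrees below level. Starts at 0 to 0.35. Stiff hinge: stays where left, takes about 7 N near its tip, a few N more in the last 0.3 rad, where its cam pulls the cap down. Over 40 N of finger force bends it.
- left_tip (a point): Middle line of the left arm, 60 mm from its pivot, near its end (13 mm wide, 4 mm thick; a thin ring reaches to 81 mm). Press here or up to 20 mm nearer the pivot with shut fingertips: down on its upper face while raised, then inward on its outer face, the tool leaning outward.
- right_tip (a point): Middle line of the right arm, 60 mm from its pivot, near its end (13 mm wide, 4 mm thick; a thin ring reaches to 81 mm). Press here or up to 20 mm nearer the pivot with shut fingertips: down on its upper face while raised, then inward on its outer face, the tool leaning outward.
- left_pivot (a point): Middle of the left arm's hinge pin; the arm turns in the upright plane through this point and the cap's axis.
- right_pivot (a point): Middle of the right arm's hinge pin; the arm turns in the upright plane through this point and the cap's axis.
- wax: Yellow beeswax cake, 43 mm across, 21 mm high; bystander. Origin: underside centre.
- charcoal: Black charcoal block 36x62x28 mm; bystander. Origin: underside centre.
- steel_block: Bright square steel bench block 65x65x20 mm; bystander. Origin: underside centre.
- offcut: Bent copper sheet offcut 42x64x9 mm; bystander. Origin: underside centre.
Not all that is in view belongs to the job. There is more than one size of the cap; the one meant has the size given above. Several things look just like the outlet: the one meant starts farthest from the robot's base.

How it is judged:
On the way, in this order (a step that is already met when the one before it is completed fails the run):
1. the cap is pushed down onto the gasket, upright, with both arms still open (z of cap in the frame of outlet_home below 0.0045 m and horizontal distance between cap and outlet_home below 0.003 m and angle between cap's own z axis and vertical below 0.06 rad and value of joint each of cam_arm_left, cam_arm_right below 0.7 rad), for 0.2 s.
2. one cam arm is closed (value of joint any of cam_arm_left, cam_arm_right above 1.8 rad), for 0.2 s.
3. both cam arms are closed (value of joint each of cam_arm_left, cam_arm_right above 1.8 rad), for 0.2 s.
At the end, for the whole second after the job is handed in: The cap sits upright (within 0.06 rad) and centred (3 mm) on the outlet, drawn to within 1.8 mm of its home height, both cam arms closed beyond 1.8 rad, at rest and released (all of step 3 and z of cap in the frame of outlet_home below 0.0018 m and horizontal distance between cap and outlet_home below 0.003 m and angle between cap's own z axis and vertical below 0.06 rad and linear speed of cap below 0.01 m/s); the robot touches nothing.
It fails at once if the cap crushes the gasket with more than 32 N (contact force between cap and gasket above 32 N).
It fails at once if the fingers put more than 40 N on a cam arm (contact force between the fingers and cam_arm_left above 40 N or contact force between the fingers and cam_arm_right above 40 N).
It fails at once if the beeswax, charcoal block, steel block or copper offcut is moved more than 20 mm (distance of any of wax, charcoal, steel_block, offcut from where it was at the start of the episode above 0.02 m).
It also fails if it takes over 72 s, if anything falls off the work surface, if the arm or the gripper's body presses on something with over 40 N, if the wrist force passes 120 N, or if a joint passes its speed limit or range.

## Working session

There is one attempt and no reset: what is moved stays moved. The work goes in short steps, Python scripts to look and compute and a shell command to move; the robot and the scene stay as the last step left them, time stands still between calls to the robot, and variables do not carry over. Pictures are saved under pics/ and viewed, at most 13 in all, crops included, and the job is handed in when it is done.

```bash
ls; mkdir -p pics
python3 - <<'E'
from rig import manip
import cv2,numpy as np
print(manip.get_state(), manip.grasp_offset)
for n in ("top","side"):
    d=manip.get_image(n); cv2.imwrite(f"pics/{n}0.png",d["frame"][:,:,::-1])
    print(n,{k:v for k,v in d.items() if k!="frame"})
E
```

```text
pics
{'clock': 0.0, 'qpos': array([-1.29101380e+00,  2.76582462e-01,  1.50615043e+00,  1.88169207e-05,
        1.36065768e+00, -1.20978985e-01]), 'qd': array([ 1.63340228e-03, -3.08014927e-05,  1.65161597e-04, -1.10331725e-03,
       -1.05711776e-03,  1.24649895e-04]), 'effort': array([-5.09423699e-04, -4.16778195e+01, -2.45803320e+01, -2.04622502e-04,
        1.11631025e-02, -1.53595374e-05]), 'position': array([ 0.22418581, -0.52892822,  0.23043994]), 'ee_rot': array([-8.96858392e-04,  9.79990858e-01,  1.99040473e-01, -6.21333788e-05]), 'contact_force': array([0.23856599, 0.16143251, 0.52367391]), 'moment': array([-0.03031256, -0.02813251,  0.02706544]), 'gripper_force': 0.0, 'width': 0.08526565580764746} -0.0187
top {'fx': 415.1279954532446, 'fy': 415.1279954532446, 'cx': 273.87069295375545, 'cy': 208.50030427465083, 'position': array([0.26176821, 0.08832378, 1.16697039]), 'attitude': array([ 0.71137976,  0.03739993, -0.0506368 , -0.69998285])}
side {'fx': 513.8465037187129, 'fy': 513.8465037187129, 'cx': 275.01818745306196, 'cy': 206.9916372602654, 'position': array([-0.45031228,  1.31098941,  0.63880749]), 'attitude': array([-0.23215606, -0.17741159,  0.5497152 ,  0.78258667])}
```

View pics/top0.png

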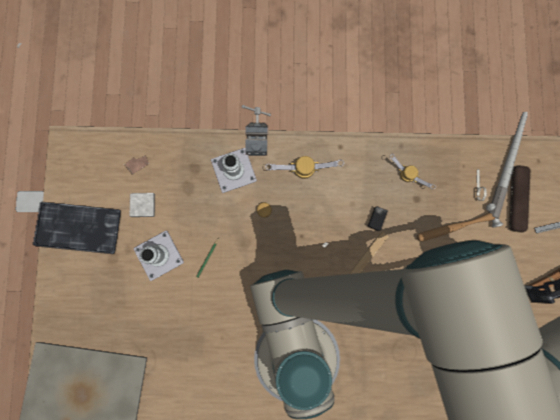

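View pics/side0.png

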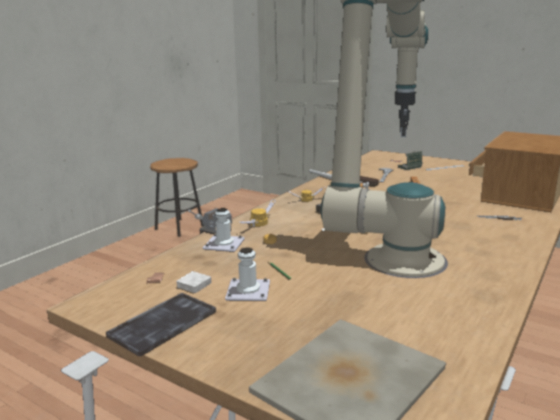

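Top view: the outlet candidates have their plates at about (234,171) and (159,256), and the first is farther from the base. The large cap is at (305,167) and a small one at (410,174). A vise stands at (257,138), next to the outlet. The side view confirms two outlets and two caps.

```bash
cat > h.py <<'E'
from rig import manip
import numpy as np, cv2
from scipy.spatial.transform import Rotation as R
def rot(q): return R.from_quat(np.r_[q[1:],q[0]])
def cam(n):
    s=manip.get_state(); d=manip.get_image(n)
    if n=="wrist":
        T=np.eye(4);T[:3,:3]=rot(s["ee_rot"]).as_matrix();T[:3,3]=s["position"];M=T@d["mount"]
    else:
        M=np.eye(4);M[:3,:3]=rot(d["attitude"]).as_matrix();M[:3,3]=d["position"]
    return d,M
def unproj(d,M,u,v,z):   # world point at height z
    r=M[:3,:3]@np.array([(u-d["cx"])/d["fx"],-(v-d["cy"])/d["fy"],-1]); t=(z-M[2,3])/r[2]
    return M[:3,3]+t*r
def proj(d,M,p):
    c=M[:3,:3].T@(np.asarray(p,float)-M[:3,3]); return np.array([d["cx"]-d["fx"]*c[0]/c[2], d["cy"]+d["fy"]*c[1]/c[2]])
def st():
    s=manip.get_state(); print("t",round(s["clock"],2),"p",s["position"].round(4),"R",rot(s["ee_rot"]).as_matrix().round(3).tolist(),"F",s["contact_force"].round(1),"w",round(s["width"],4),"gf",round(s["gripper_force"],1),"q",s["qpos"].round(2))
    return s
E
python3 - <<'E'
from h import *
d,M=cam("top")
f=d["frame"][100:220,190:450,::-1]
cv2.imwrite("pics/top1.png",cv2.resize(f,None,fx=3,fy=3,interpolation=cv2.INTER_CUBIC))
for nm,u,v,z in [("capL",305,167,.047),("capS",410,174,.04),("plate1",234,171,.008),("gask1",231,160,.115),("plate2",159,256,.008),("vise",257,138,.05),("Lring",267,167,.05),("Rring",343,163,.05),("wax",264,209,.02),("char",377,217,.02)]:
    print(nm,unproj(d,M,u,v,z).round(3))
w=manip.get_image("wrist");print(w["mount"],w["fx"],w["cx"],w["cy"])
E
```

```text
capL [ 0.519 -0.016  0.047]
capS [ 0.506 -0.309  0.04 ]
plate1 [0.512 0.183 0.008]
gask1 [0.518 0.182 0.115]
plate2 [0.27  0.383 0.008]
vise [0.598 0.118 0.05 ]
Lring [0.516 0.089 0.05 ]
Rring [ 0.532 -0.12   0.05 ]
wax [0.404 0.095 0.02 ]
char [ 0.387 -0.22   0.02 ]
[[-4.75840500e-04  9.55861477e-01  2.93817309e-01  7.54107546e-02]
 [ 9.99999683e-01  6.42321678e-04 -4.70122739e-04  3.88127124e-04]
 [-6.38097443e-04  2.93816992e-01 -9.55861480e-01 -1.42409501e-01]
 [ 0.00000000e+00  0.00000000e+00  0.00000000e+00  1.00000000e+00]] 367.06396471966343 281.7843513208749 212.10421015621523
```

View pics/top1.png

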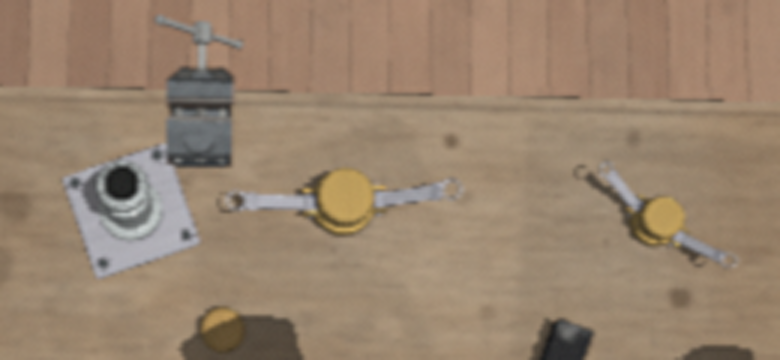

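Zoomed, the cap centre is at about (305.3,165), the gasket at (230.3,160.7), and the arms run roughly along world y. The vise corner is close to the outlet on its -y,+x side, so I will turn the cap clockwise about 25° before fitting it.

```bash
python3 -m pendant '[{"dx":0.0314,"dy":-0.0237,"dz":0.0027},{"dx":0.0314,"dy":-0.0237,"dz":0.0027},{"dx":0.0314,"dy":-0.0237,"dz":0.0027},{"dx":0.0314,"dy":-0.0237,"dz":0.0027},{"dx":0.0314,"dy":-0.0237,"dz":0.0027},{"dx":0.0314,"dy":-0.0237,"dz":0.0027},{"dx":0.0314,"dy":-0.0237,"dz":0.0027},{"dx":0.0314,"dy":-0.0237,"dz":0.0027},{"dx":0.0314,"dy":-0.0237,"dz":0.0027},{"dx":0.0314,"dy":-0.0237,"dz":0.0027},{"dx":0.0314,"dy":-0.0237,"dz":0.0027},{"dx":0.0314,"dy":-0.0237,"dz":0.0027}]'
python3 -m pendant '[{"dx":0.0314,"dy":-0.0237,"dz":0.0027},{"dx":0.0314,"dy":-0.0237,"dz":0.0027},{"dx":0.0314,"dy":-0.0237,"dz":0.0027},{"rz":-7},{"rz":-7},{"rz":-7},{"rz":-7},{"rz":-7},{"rz":-7},{"rz":-7},{"rz":-7},{"rz":-7}]'
python3 -m pendant '[{"rz":-7},{},{}]'
python3 - <<'E'
from h import *
st(); d,M=cam("wrist"); cv2.imwrite("pics/w1.png",d["frame"][:,:,::-1])
d2,M2=cam("top"); np.savez("w1.npz",f=d["frame"],M=M)
print(proj(d,M,[.519,-.016,.0475]))
E
```

```text
t 0.2 p [ 0.2243 -0.5291  0.2308] R [[0.921, 0.39, -0.0], [0.39, -0.921, 0.001], [0.0, -0.001, -1.0]] F [-0.2 -1.2  0.2] w 0.0856 gf 0.0 q [-1.29  0.28  1.51  0.    1.36 -0.12]
[-391.53192412 -679.75123699]invalid input
invalid input
invalid input
```

View pics/w1.png

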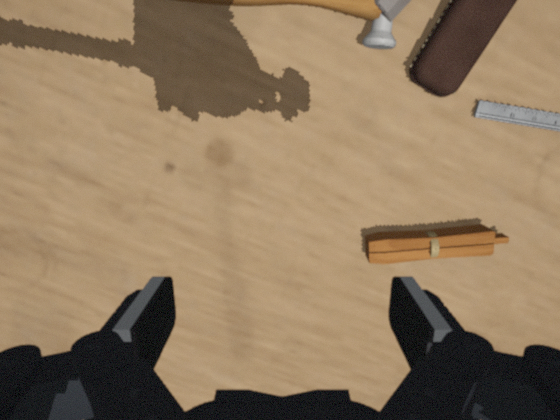

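The arm has not moved, so this picture only shows the bench. The pendant probably wants every key in each row.

```bash
python3 -m pendant '[{"dx":0.0315,"dy":-0.024,"dz":0.003,"rx":0,"ry":0,"rz":0,"hand":0.085},{"dx":0.0315,"dy":-0.024,"dz":0.003,"rx":0,"ry":0,"rz":0,"hand":0.085},{"dx":0.0315,"dy":-0.024,"dz":0.003,"rx":0,"ry":0,"rz":0,"hand":0.085},{"dx":0.0315,"dy":-0.024,"dz":0.003,"rx":0,"ry":0,"rz":0,"hand":0.085},{"dx":0.0315,"dy":-0.024,"dz":0.003,"rx":0,"ry":0,"rz":0,"hand":0.085},{"dx":0.0315,"dy":-0.024,"dz":0.003,"rx":0,"ry":0,"rz":0,"hand":0.085},{"dx":0.0315,"dy":-0.024,"dz":0.003,"rx":0,"ry":0,"rz":0,"hand":0.085},{"dx":0.0315,"dy":-0.024,"dz":0.003,"rx":0,"ry":0,"rz":0,"hand":0.085},{"dx":0.0315,"dy":-0.024,"dz":0.003,"rx":0,"ry":0,"rz":0,"hand":0.085},{"dx":0.0315,"dy":-0.024,"dz":0.003,"rx":0,"ry":0,"rz":0,"hand":0.085},{"dx":0.0315,"dy":-0.024,"dz":0.003,"rx":0,"ry":0,"rz":0,"hand":0.085},{"dx":0.0315,"dy":-0.024,"dz":0.003,"rx":0,"ry":0,"rz":0,"hand":0.085}]' >/dev/null
python3 -m pendant '[{"dx":0.0315,"dy":-0.024,"dz":0.003,"rx":0,"ry":0,"rz":0,"hand":0.085},{"dx":0.0315,"dy":-0.024,"dz":0.003,"rx":0,"ry":0,"rz":0,"hand":0.085},{"dx":0,"dy":0,"dz":0,"rx":0,"ry":0,"rz":-7,"hand":0.085},{"dx":0,"dy":0,"dz":0,"rx":0,"ry":0,"rz":-7,"hand":0.085},{"dx":0,"dy":0,"dz":0,"rx":0,"ry":0,"rz":-7,"hand":0.085},{"dx":0,"dy":0,"dz":0,"rx":0,"ry":0,"rz":-7,"hand":0.085},{"dx":0,"dy":0,"dz":0,"rx":0,"ry":0,"rz":-7,"hand":0.085},{"dx":0,"dy":0,"dz":0,"rx":0,"ry":0,"rz":-7,"hand":0.085},{"dx":0,"dy":0,"dz":0,"rx":0,"ry":0,"rz":-7,"hand":0.085},{"dx":0,"dy":0,"dz":0,"rx":0,"ry":0,"rz":-7,"hand":0.085},{"dx":0,"dy":0,"dz":0,"rx":0,"ry":0,"rz":-7,"hand":0.085},{"dx":0,"dy":0,"dz":0,"rx":0,"ry":0,"rz":-7,"hand":0.085}]' >/dev/null
python3 -m pendant '[{"dx":0,"dy":0,"dz":0,"rx":0,"ry":0,"rz":0,"hand":0.085},{"dx":0,"dy":0,"dz":0,"rx":0,"ry":0,"rz":0,"hand":0.085}]' >/dev/null
python3 - <<'E'
from h import *
st(); d,M=cam("wrist"); cv2.imwrite("pics/w2.png",d["frame"][:,:,::-1])
np.savez("w2.npz",f=d["frame"],M=M)
print(proj(d,M,[.519,-.016,.0475]))
E
```

```text
t 2.55 p [ 0.5191 -0.0179  0.1893] R [[-0.049, 0.999, -0.0], [0.999, 0.049, -0.0], [-0.0, -0.0, -1.0]] F [-0.  -0.5  0.1] w 0.0852 gf 0.0 q [-0.17  0.22  1.69 -0.    1.23 -0.22]
[281.0838817  194.54565964]
```

View pics/w2.png

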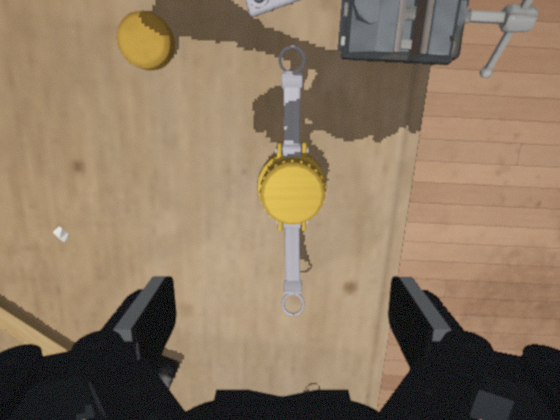

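The wrist view shows the cap centred near (295,192). Its arms run vertically, (291,60) to (292,303), so the gripper yaw already matches.

Run:
```python
from h import *
z=np.load("w2.npz");f=z["f"];M=z["M"];d=manip.get_image("wrist")
hsv=cv2.cvtColor(f,cv2.COLOR_RGB2HSV)
print(hsv[192,255:335:3].tolist()); print(hsv[150:235:4,295].tolist())
m=cv2.inRange(hsv,(18,190,165),(32,255,255)); m[:140]=0;m[240:]=0;m[:,:250]=0;m[:,340:]=0
m=cv2.morphologyEx(m,cv2.MORPH_OPEN,np.ones((7,7)))
c=max(cv2.findContours(m,0,cv2.CHAIN_APPROX_NONE)[0],key=cv2.contourArea)
e=cv2.fitEllipse(c);print(e,cv2.minEnclosingCircle(c))
for u,v in (e[0],(295.3,192)):print(unproj(d,M,u,v,.0475),"diam",e[1][0]/367*(M[2,3]-.0475))
o=f[120:270,220:370,::-1].copy();cv2.imwrite("pics/c.png",np.hstack([cv2.resize(o,None,fx=4,fy=4,interpolation=2)]))
print(unproj(d,M,291.5,60,.06),unproj(d,M,292,303,.06))
```

```text
[[17, 70, 183], [21, 134, 183], [23, 160, 171], [23, 156, 209], [23, 153, 224], [23, 160, 222], [23, 156, 221], [23, 155, 222], [23, 150, 222], [23, 153, 218], [23, 154, 218], [23, 152, 218], [23, 155, 215], [23, 153, 216], [23, 160, 214], [23, 156, 214], [23, 158, 214], [23, 158, 212], [23, 158, 212], [23, 158, 210], [23, 157, 210], [22, 155, 209], [22, 169, 189], [21, 152, 164], [17, 78, 177], [17, 73, 174], [18, 72, 173]]
[[131, 11, 191], [138, 12, 108], [23, 146, 101], [21, 166, 121], [22, 152, 191], [23, 161, 214], [23, 153, 213], [23, 154, 217], [23, 158, 213], [23, 159, 215], [23, 158, 214], [23, 157, 216], [23, 152, 210], [23, 160, 214], [23, 154, 212], [23, 153, 213], [23, 156, 214], [23, 158, 210], [23, 154, 199], [129, 10, 185], [138, 7, 182], [133, 10, 182]]Traceback (most recent call last):
  File "<stdin>", line 7, in <module>
ValueError: max() iterable argument is empty
```

Run:
```python
from h import *
z=np.load("w2.npz");f=z["f"];M=z["M"];d=manip.get_image("wrist")
hsv=cv2.cvtColor(f,cv2.COLOR_RGB2HSV)
m=cv2.inRange(hsv,(18,120,198),(32,255,255)); m[:140]=0;m[240:]=0;m[:,:250]=0;m[:,340:]=0
m=cv2.morphologyEx(m,cv2.MORPH_OPEN,np.ones((9,9)))
c=max(cv2.findContours(m,0,cv2.CHAIN_APPROX_NONE)[0],key=cv2.contourArea)
e=cv2.fitEllipse(c);print(e,cv2.boundingRect(c))
u,v=e[0];p=unproj(d,M,u,v,.0475);print(p,"diam",e[1][0]/367*(M[2,3]-.0475))
s=manip.get_state();print("in tool",rot(s["ee_rot"]).inv().apply(p-s["position"]))
```

```text
((291.8883361816406, 194.19155883789062), (54.80244827270508, 56.48929977416992), 81.79016876220703) (264, 167, 57, 55)
[ 0.5275979  -0.01529226  0.0475    ] diam 0.04243607807381552
in tool [0.00220816 0.00865082 0.14176809]
```

The collar comes out at about 60 mm across, so this is the right cap. I'll move over it, descend and grip.

```bash
python3 -m pendant '[{"dx":0.0022,"dy":0.0087,"dz":0.03,"rx":0,"ry":0,"rz":0,"hand":0.0854},{"dx":0,"dy":0,"dz":0.035,"rx":0,"ry":0,"rz":0,"hand":0.0854},{"dx":0,"dy":0,"dz":0.035,"rx":0,"ry":0,"rz":0,"hand":0.0854},{"dx":0,"dy":0,"dz":0.025,"rx":0,"ry":0,"rz":0,"hand":0.0854},{"dx":0,"dy":0,"dz":0.02,"rx":0,"ry":0,"rz":0,"hand":0.0854},{"dx":0,"dy":0,"dz":0.01,"rx":0,"ry":0,"rz":0,"hand":0.0854},{"dx":0,"dy":0,"dz":0.009,"rx":0,"ry":0,"rz":0,"hand":0.0854},{"dx":0,"dy":0,"dz":0,"rx":0,"ry":0,"rz":0,"hand":0.0854},{"dx":0,"dy":0,"dz":0,"rx":0,"ry":0,"rz":0,"hand":0.0854}]' 60
python3 -m pendant '[{"dx":0,"dy":0,"dz":0,"rx":0,"ry":0,"rz":0,"hand":0.04},{"dx":0,"dy":0,"dz":0,"rx":0,"ry":0,"rz":0,"hand":0.04},{"dx":0,"dy":0,"dz":0,"rx":0,"ry":0,"rz":0,"hand":0.04},{"dx":0,"dy":0,"dz":0,"rx":0,"ry":0,"rz":0,"hand":0.04},{"dx":0,"dy":0,"dz":0,"rx":0,"ry":0,"rz":0,"hand":0.04},{"dx":0,"dy":0,"dz":0,"rx":0,"ry":0,"rz":0,"hand":0.04},{"dx":0,"dy":0,"dz":0,"rx":0,"ry":0,"rz":0,"hand":0.04},{"dx":0,"dy":0,"dz":0,"rx":0,"ry":0,"rz":0,"hand":0.04},{"dx":0,"dy":0,"dz":0,"rx":0,"ry":0,"rz":0,"hand":0.04},{"dx":0,"dy":0,"dz":0,"rx":0,"ry":0,"rz":0,"hand":0.04}]' 60
python3 -c "
from h import *;st()"
```

```text
clock: 3.45
position: [0.5283, -0.0154, 0.0258]
ee_rot: [0.0, 0.689, 0.725, 0.0]
contact_force: [-0.1, 0.1, -0.3]
width: 0.0853
gripper_force: 0.0
clock: 4.28
position: [0.5282, -0.0154, 0.0268]
ee_rot: [0.001, 0.689, 0.725, 0.0]
contact_force: [-2.0, -0.1, 6.9]
width: 0.0497
gripper_force: 61.4
t 4.28 p [ 0.5282 -0.0154  0.0268] R [[-0.052, 0.999, 0.002], [0.999, 0.052, -0.001], [-0.001, 0.002, -1.0]] F [-2.  -0.1  6.9] w 0.0497 gf 61.4 q [-0.16  0.4   1.89 -0.    0.84 -0.21]
```

```bash
python3 -m pendant '[{"dx":0,"dy":0,"dz":-0.01,"rx":0,"ry":0,"rz":0,"hand":0.04},{"dx":0,"dy":0,"dz":-0.03,"rx":0,"ry":0,"rz":0,"hand":0.04},{"dx":0,"dy":0,"dz":-0.04,"rx":0,"ry":0,"rz":0,"hand":0.04},{"dx":0,"dy":0,"dz":-0.04,"rx":0,"ry":0,"rz":0,"hand":0.04},{"dx":0,"dy":0,"dz":-0.03,"rx":0,"ry":0,"rz":0,"hand":0.04},{"dx":0,"dy":0,"dz":-0.015,"rx":0,"ry":0,"rz":0,"hand":0.04},{"dx":0.03,"dy":-0.014,"dz":0,"rx":0,"ry":0,"rz":0,"hand":0.04},{"dx":0.03,"dy":-0.014,"dz":0,"rx":0,"ry":0,"rz":0,"hand":0.04},{"dx":0.03,"dy":-0.014,"dz":0,"rx":0,"ry":0,"rz":0,"hand":0.04},{"dx":0.02,"dy":-0.014,"dz":0,"rx":0,"ry":0,"rz":0,"hand":0.04},{"dx":0,"dy":0,"dz":0,"rx":0,"ry":0,"rz":0,"hand":0.04},{"dx":0,"dy":0,"dz":0,"rx":0,"ry":0,"rz":0,"hand":0.04}]' 60
python3 - <<'E'
from h import *
s=st(); d,M=cam("wrist"); cv2.imwrite("pics/w3.png",d["frame"][:,:,::-1])
np.savez("w3.npz",f=d["frame"],M=M,p=s["position"],q=s["ee_rot"])
print(proj(d,M,[.516,.182,.1155]))
E
```

```text
clock: 5.28
position: [0.4645, 0.0925, 0.1905]
ee_rot: [-0.0, 0.688, 0.726, -0.0]
contact_force: [1.1, -0.8, -4.4]
width: 0.0497
gripper_force: 64.2
t 5.28 p [0.4645 0.0925 0.1905] R [[-0.054, 0.999, -0.001], [0.999, 0.054, -0.0], [-0.0, -0.001, -1.0]] F [ 1.1 -0.8 -4.4] w 0.0497 gf 64.2 q [ 0.05  0.15  1.78 -0.    1.21 -0.  ]
[381.77954242  76.72981042]
```

View pics/w3.png

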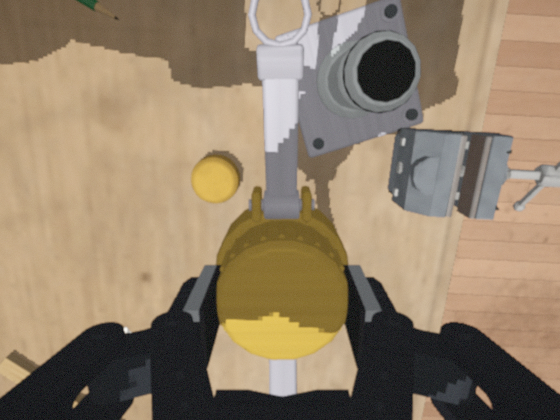

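Cap held. The wrist view shows the outlet's gasket at about (385,71), and the vise stays clear to its lower right. I'll fit the gasket ellipse.

Run:
```python
from h import *
z=np.load("w3.npz");f=z["f"];M=z["M"];d=manip.get_image("wrist")
g=cv2.cvtColor(f,cv2.COLOR_RGB2GRAY)
m=(g<28).astype(np.uint8)*255; m[:20]=0;m[125:]=0;m[:,:335]=0;m[:,435:]=0
m=cv2.morphologyEx(m,cv2.MORPH_OPEN,np.ones((5,5)))
c=max(cv2.findContours(m,0,cv2.CHAIN_APPROX_NONE)[0],key=cv2.contourArea)
e=cv2.fitEllipse(cv2.convexHull(c));print(e,cv2.boundingRect(c),g[71,340:430:4])
p=unproj(d,M,*e[0],.1155);s=manip.get_state()
print(p,"diam",e[1][1]/367*np.linalg.norm(p-M[:3,3]))
print("in tool",rot(s["ee_rot"]).inv().apply(p-s["position"]))
d2,M2=cam("top");f2=d2["frame"];g2=cv2.cvtColor(f2,cv2.COLOR_RGB2GRAY)[145:180,215:250]
m=(g2<45).astype(np.uint8);n,l,stt,ce=cv2.connectedComponentsWithStats(m);i=1+np.argmax(stt[1:,4]);print(stt[i],ce[i]+[215,145],unproj(d2,M2,*(ce[i]+[215,145]),.1155))
# cap in hand: yellow extents
hsv=cv2.cvtColor(f,cv2.COLOR_RGB2HSV);y=(cv2.inRange(hsv,(15,120,60),(32,255,255))>0)
for v in (240,260,280,300,320,340): r=np.where(y[v,200:370])[0]+200;print(v,r.min(),r.max())
r=np.where(y[:,283])[0];print(r.min(),r.max())
for n in ((0,0,-.0207),):print(proj(d,M,s["position"]+rot(s["ee_rot"]).apply([0,0,-.0207])))
for x in (-.024,.024,-.027,.027):print(x,proj(d,M,s["position"]+rot(s["ee_rot"]).apply([x,0,-.0207])))
```

```text
Traceback (most recent call last):
ValueError: max() iterable argument is empty
```

Run:
```python
from h import *
z=np.load("w3.npz");f=z["f"];M=z["M"];d=manip.get_image("wrist")
g=cv2.cvtColor(f,cv2.COLOR_RGB2GRAY);print(g[71,340:430:4],g[30:115:5,385])
roi=g[25:120,345:425]; t,m=cv2.threshold(roi,0,255,cv2.THRESH_BINARY_INV+cv2.THRESH_OTSU); t=g[60:80,375:395].mean()+14;m=(roi<t).astype(np.uint8)
m=cv2.morphologyEx(m,cv2.MORPH_OPEN,np.ones((5,5)))
c=max(cv2.findContours(m,0,cv2.CHAIN_APPROX_NONE)[0],key=cv2.contourArea)
e=cv2.fitEllipse(cv2.convexHull(c));C=np.array(e[0])+[345,25];print(t,C,e[1],cv2.boundingRect(c))
p=unproj(d,M,*C,.1155);s=manip.get_state()
print(p,"diam",e[1][1]/367*np.linalg.norm(p-M[:3,3]))
print("in tool",rot(s["ee_rot"]).inv().apply(p-s["position"]))
d2,M2=cam("top");f2=d2["frame"];g2=cv2.cvtColor(f2,cv2.COLOR_RGB2GRAY)[145:180,215:250]
m=(g2<g2.min()+25).astype(np.uint8);n,l,stt,ce=cv2.connectedComponentsWithStats(m);i=1+np.argmax(stt[1:,4]);print(stt[i],ce[i]+[215,145],unproj(d2,M2,*(ce[i]+[215,145]),.1155))
hsv=cv2.cvtColor(f,cv2.COLOR_RGB2HSV);y=(cv2.inRange(hsv,(15,120,60),(32,255,255))>0)
for v in (240,260,280,300,320,340): r=np.where(y[v,200:370])[0]+200;print(v,r.min(),r.max())
r=np.where(y[200:,283])[0]+200;print(r.min(),r.max())
for x in (-.024,0,.024,-.027,.027):print(x,proj(d,M,s["position"]+rot(s["ee_rot"]).apply([x,0,-.0207])))
```

```text
[137  94 132 141 130  29  25  28  34  32  32  27  27  23  25  23  29  28
  33 131 107 107 107] [102 137  66  23  22  29  32  33  26  25  33  22  27  29  30 136 110]
41.1025 [385.97166061  70.39354706] (54.7483024597168, 60.923614501953125) (13, 16, 56, 60)
[0.51787612 0.18540204 0.1155    ] diam 0.037410417934093596
in tool [0.09157209 0.05597842 0.07498596]
[10 12  3  8 19] [226.21052632 160.68421053] [0.5160055  0.19462701 0.1155    ]
240 224 340
260 217 346
280 217 346
300 216 347
320 219 345
340 233 331
219 358
-0.024 [284.88704752 363.06650118]
0 [285.20216828 310.01878741]
0.024 [285.55101216 251.29409202]
-0.027 [284.8497865  369.33905564]
0.027 [285.59726023 243.50864989]
```

```bash
cat >> h.py <<'E'
def gask(z=.1155):
    d,M=cam("wrist");g=cv2.cvtColor(d["frame"],cv2.COLOR_RGB2GRAY);u,v=proj(d,M,[.5179,.1854,z]).astype(int)
    v0=max(v-50,0);roi=g[v0:v+50,u-45:u+45];m=(roi<g[v-8:v+8,u-8:u+8].mean()+14).astype(np.uint8)
    m=cv2.morphologyEx(m,cv2.MORPH_OPEN,np.ones((5,5)))
    c=max(cv2.findContours(m,0,cv2.CHAIN_APPROX_NONE)[0],key=cv2.contourArea)
    e=cv2.fitEllipse(cv2.convexHull(c));C=np.array(e[0])+[u-45,v0];p=unproj(d,M,*C,z)
    s=manip.get_state();print("gasket px",C,e[1],"world",p.round(4),"tool",rot(s["ee_rot"]).inv().apply(p-s["position"]).round(4))
    return p
E
python3 - <<'E'
from h import *
s=st();gask();s=manip.get_state()
d,M=cam("wrist");f=d["frame"]
hsv=cv2.cvtColor(f,cv2.COLOR_RGB2HSV);y=(cv2.inRange(hsv,(15,120,60),(32,255,255))>0)
for v in (260,300,340): r=np.where(y[v,200:370])[0]+200;print(v,r.min(),r.max())
for x in (-.024,0,.024):print(x,proj(d,M,s["position"]+rot(s["ee_rot"]).apply([x,0,-.0207])))
print(np.where(y[200:,283])[0].max()+200)
E
```

```text
t 5.48 p [0.4667 0.091  0.1904] R [[-0.051, 0.999, 0.001], [0.999, 0.051, -0.0], [-0.0, 0.0, -1.0]] F [ 0.1 -0.8 -3.7] w 0.05 gf 64.2 q [ 0.05  0.15  1.77 -0.    1.21 -0.  ]
gasket px [381.52402496  66.55477142] (55.171329498291016, 61.29698181152344) world [0.5177 0.1855 0.1155] tool [0.0919 0.0557 0.0748]
260 217 346
300 216 347
340 233 331
-0.024 [280.13860116 359.84594393]
0 [280.02440635 306.47406924]
0.024 [279.89793684 247.36529856]
358
```

Run:
```python
from h import *
d=manip.get_image("wrist");A=np.load("w2.npz")["M"];B=np.load("w3.npz")["M"]
for z in (.02,.04,.05,.06,.07,.08): print(z,unproj(d,A,343,57,z)[:2].round(3),unproj(d,B,391,197,z)[:2].round(3),unproj(d,B,400,130,z)[:2].round(3))
```

```text
0.02 [0.563 0.091] [0.561 0.09 ] [0.561 0.148]
0.04 [0.56  0.088] [0.555 0.095] [0.554 0.149]
0.05 [0.558 0.087] [0.552 0.097] [0.551 0.15 ]
0.06 [0.557 0.086] [0.549 0.1  ] [0.548 0.15 ]
0.07 [0.555 0.085] [0.545 0.102] [0.545 0.151]
0.08 [0.554 0.084] [0.542 0.105] [0.542 0.152]
```

```bash
python3 -m pendant '[{"dx":0.023,"dy":0.014,"dz":0,"rx":0,"ry":0,"rz":6.5,"hand":0.04},{"dx":0,"dy":0,"dz":0,"rx":0,"ry":0,"rz":6.5,"hand":0.04},{"dx":0,"dy":0,"dz":0,"rx":0,"ry":0,"rz":6,"hand":0.04},{"dx":0,"dy":0,"dz":0,"rx":0,"ry":0,"rz":6,"hand":0.04},{"dx":0,"dy":0,"dz":0,"rx":0,"ry":0,"rz":0,"hand":0.04},{"dx":0,"dy":0,"dz":0,"rx":0,"ry":0,"rz":0,"hand":0.04}]' 60
python3 -c "
from h import *
s=st();gask()"
```

```text
clock: 6.13
position: [0.4791, 0.115, 0.1901]
ee_rot: [-0.0, 0.829, 0.56, -0.0]
contact_force: [0.2, 0.0, -4.6]
width: 0.0498
gripper_force: 64.3
t 6.13 p [0.4791 0.115  0.1901] R [[0.373, 0.928, -0.0], [0.928, -0.373, -0.0], [-0.0, -0.0, -1.0]] F [ 0.2  0.  -4.6] w 0.0498 gf 64.3 q [ 0.09  0.18  1.74 -0.    1.22  0.48]
gasket px [308.99828339  91.12165451] (33.548831939697266, 59.227821350097656) world [0.5235 0.1826 0.1155] tool [0.0793 0.016  0.0746]
```

```bash
python3 -m pendant '[{"dx":0.027,"dy":0.0032,"dz":0,"rx":0,"ry":0,"rz":0,"hand":0.04},{"dx":0.027,"dy":0.0032,"dz":0,"rx":0,"ry":0,"rz":0,"hand":0.04},{"dx":0.0258,"dy":0.0031,"dz":0,"rx":0,"ry":0,"rz":0,"hand":0.04},{"dx":0,"dy":0,"dz":0.02,"rx":0,"ry":0,"rz":0,"hand":0.04},{"dx":0,"dy":0,"dz":0.018,"rx":0,"ry":0,"rz":0,"hand":0.04},{"dx":0,"dy":0,"dz":0,"rx":0,"ry":0,"rz":0,"hand":0.04},{"dx":0,"dy":0,"dz":0,"rx":0,"ry":0,"rz":0,"hand":0.04},{"dx":0,"dy":0,"dz":0,"rx":0,"ry":0,"rz":0,"hand":0.04}]' 60
python3 - <<'E'
from h import *
s=st();d,M=cam("side");f=d["frame"];u,v=proj(d,M,[.5177,.1855,.12]).astype(int);print(u,v)
cv2.imwrite("pics/s1.png",cv2.resize(f[v-50:v+50,u-60:u+60,::-1],None,fx=5,fy=5,interpolation=cv2.INTER_CUBIC))
E
```

```text
clock: 6.85
position: [0.5182, 0.1856, 0.153]
ee_rot: [0.0, 0.829, 0.559, 0.001]
contact_force: [0.7, -0.0, -4.1]
width: 0.0494
gripper_force: 64.1
t 6.85 p [0.5182 0.1856 0.153 ] R [[0.375, 0.927, 0.001], [0.927, -0.375, 0.0], [0.001, 0.001, -1.0]] F [ 0.7 -0.  -4.1] w 0.0494 gf 64.1 q [ 0.22  0.29  1.68 -0.    1.16  0.6 ]
221 207
```

View pics/s1.png

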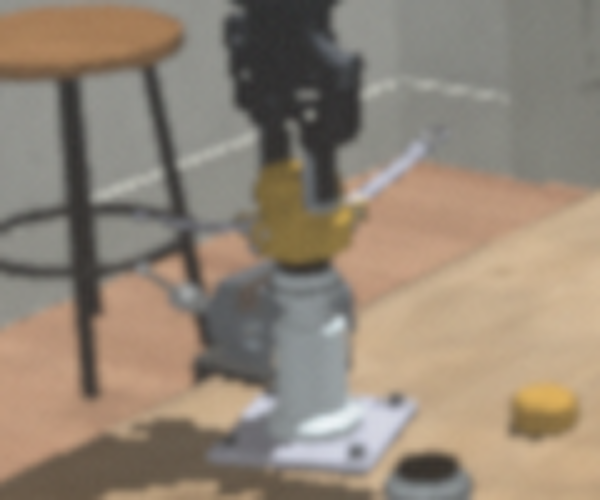

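The side view shows the cap just above the nose and roughly centred (cap axis ~303, gasket ~305). I'll now descend by feel.

```bash
python3 -m pendant '[{"dx":0,"dy":0,"dz":0.004,"rx":0,"ry":0,"rz":0,"hand":0.04},{"dx":0,"dy":0,"dz":0.003,"rx":0,"ry":0,"rz":0,"hand":0.04},{"dx":0,"dy":0,"dz":0.003,"rx":0,"ry":0,"rz":0,"hand":0.04},{"dx":0,"dy":0,"dz":0.002,"rx":0,"ry":0,"rz":0,"hand":0.04},{"dx":0,"dy":0,"dz":0,"rx":0,"ry":0,"rz":0,"hand":0.04}]' 60
python3 -m pendant '[{"dx":0,"dy":0,"dz":0.002,"rx":0,"ry":0,"rz":0,"hand":0.04},{"dx":0,"dy":0,"dz":0,"rx":0,"ry":0,"rz":0,"hand":0.04}]' 60
python3 -c "
from h import *
s=st();print(s['moment'])"
```

```text
clock: 7.32
position: [0.5172, 0.1856, 0.1398]
ee_rot: [-0.0, 0.829, 0.559, -0.0]
contact_force: [0.5, -0.2, -4.7]
width: 0.0501
gripper_force: 64.2
clock: 7.48
position: [0.5175, 0.1858, 0.138]
ee_rot: [-0.0, 0.829, 0.559, -0.0]
contact_force: [-0.0, -0.3, -5.2]
width: 0.0497
gripper_force: 64.2
t 7.48 p [0.5175 0.1858 0.138 ] R [[0.375, 0.927, -0.0], [0.927, -0.375, -0.0], [-0.0, -0.0, -1.0]] F [-0.  -0.3 -5.2] w 0.0497 gf 64.2 q [ 0.22  0.31  1.7  -0.    1.13  0.6 ]
[-0.01647571  0.00729645 -0.02812012]
```

```bash
python3 -m pendant '[{"dx":0,"dy":0,"dz":0.002,"rx":0,"ry":0,"rz":0,"hand":0.04},{"dx":0,"dy":0,"dz":0.002,"rx":0,"ry":0,"rz":0,"hand":0.04},{"dx":0,"dy":0,"dz":0.002,"rx":0,"ry":0,"rz":0,"hand":0.04},{"dx":0,"dy":0,"dz":0,"rx":0,"ry":0,"rz":0,"hand":0.04}]' 60
python3 -m pendant '[{"dx":0,"dy":0,"dz":0.002,"rx":0,"ry":0,"rz":0,"hand":0.04},{"dx":0,"dy":0,"dz":0.002,"rx":0,"ry":0,"rz":0,"hand":0.04},{"dx":0,"dy":0,"dz":0,"rx":0,"ry":0,"rz":0,"hand":0.04}]' 60
python3 -c "
from h import *
s=st();print(s['moment'])"
```

```text
clock: 7.82
position: [0.5181, 0.1859, 0.1332]
ee_rot: [0.0, 0.829, 0.559, 0.001]
contact_force: [-1.9, -0.6, 2.7]
width: 0.0499
gripper_force: 65.0
clock: 8.07
position: [0.5176, 0.1857, 0.1284]
ee_rot: [0.0, 0.829, 0.559, 0.0]
contact_force: [-0.5, -1.2, -3.1]
width: 0.0497
gripper_force: 64.4
t 8.07 p [0.5176 0.1857 0.1284] R [[0.375, 0.927, 0.0], [0.927, -0.375, -0.0], [-0.0, 0.0, -1.0]] F [-0.5 -1.2 -3.1] w 0.0497 gf 64.4 q [ 0.22  0.32  1.72 -0.    1.11  0.6 ]
[-0.06581384 -0.03014716 -0.0408419 ]
```

Engaged with small side forces, so I'll keep going.

```bash
python3 -m pendant '[{"dx":0,"dy":0,"dz":0.002,"rx":0,"ry":0,"rz":0,"hand":0.04},{"dx":0,"dy":0,"dz":0.002,"rx":0,"ry":0,"rz":0,"hand":0.04},{"dx":0,"dy":0,"dz":0.002,"rx":0,"ry":0,"rz":0,"hand":0.04},{"dx":0,"dy":0,"dz":0.002,"rx":0,"ry":0,"rz":0,"hand":0.04},{"dx":0,"dy":0,"dz":0,"rx":0,"ry":0,"rz":0,"hand":0.04}]' 60
python3 -m pendant '[{"dx":0,"dy":0,"dz":0.002,"rx":0,"ry":0,"rz":0,"hand":0.04},{"dx":0,"dy":0,"dz":0.002,"rx":0,"ry":0,"rz":0,"hand":0.04},{"dx":0,"dy":0,"dz":0.002,"rx":0,"ry":0,"rz":0,"hand":0.04},{"dx":0,"dy":0,"dz":0.002,"rx":0,"ry":0,"rz":0,"hand":0.04},{"dx":0,"dy":0,"dz":0,"rx":0,"ry":0,"rz":0,"hand":0.04}]' 60
python3 -c "
from h import *
s=st();print(s['moment'])"
```

```text
clock: 8.48
position: [0.5177, 0.1857, 0.1204]
ee_rot: [0.0, 0.829, 0.559, 0.0]
contact_force: [-1.0, -0.8, -0.5]
width: 0.0496
gripper_force: 64.7
clock: 8.9
position: [0.5177, 0.1857, 0.1122]
ee_rot: [0.0, 0.829, 0.559, 0.0]
contact_force: [-0.1, -0.4, -0.6]
width: 0.0497
gripper_force: 64.8
t 8.9 p [0.5177 0.1857 0.1122] R [[0.375, 0.927, 0.0], [0.927, -0.375, -0.0], [-0.0, 0.0, -1.0]] F [-0.1 -0.4 -0.6] w 0.0497 gf 64.8 q [ 0.22  0.33  1.74 -0.    1.07  0.6 ]
[-0.11916813  0.12161176 -0.12558511]
```

```bash
python3 -m pendant '[{"dx":0,"dy":0,"dz":0.002,"rx":0,"ry":0,"rz":0,"hand":0.04},{"dx":0,"dy":0,"dz":0.002,"rx":0,"ry":0,"rz":0,"hand":0.04},{"dx":0,"dy":0,"dz":0.001,"rx":0,"ry":0,"rz":0,"hand":0.04},{"dx":0,"dy":0,"dz":0.001,"rx":0,"ry":0,"rz":0,"hand":0.04},{"dx":0,"dy":0,"dz":0,"rx":0,"ry":0,"rz":0,"hand":0.04}]' 60
python3 -m pendant '[{"dx":0,"dy":0,"dz":0.001,"rx":0,"ry":0,"rz":0,"hand":0.04},{"dx":0,"dy":0,"dz":0,"rx":0,"ry":0,"rz":0,"hand":0.04}]' 60
python3 -m pendant '[{"dx":0,"dy":0,"dz":0.001,"rx":0,"ry":0,"rz":0,"hand":0.04},{"dx":0,"dy":0,"dz":0,"rx":0,"ry":0,"rz":0,"hand":0.04}]' 60
```

```text
clock: 9.32
position: [0.5177, 0.1858, 0.1064]
ee_rot: [0.0, 0.829, 0.559, 0.0]
contact_force: [-0.8, -1.7, 2.0]
width: 0.05
gripper_force: 65.1
clock: 9.48
position: [0.5177, 0.1857, 0.1053]
ee_rot: [0.0, 0.829, 0.559, 0.0]
contact_force: [-1.5, -0.4, 2.3]
width: 0.0499
gripper_force: 65.1
clock: 9.65
position: [0.5177, 0.1857, 0.1042]
ee_rot: [0.0, 0.829, 0.559, 0.0]
contact_force: [-0.9, -1.7, 2.0]
width: 0.0498
gripper_force: 65.1
```

```bash
python3 -m pendant '[{"dx":0,"dy":0,"dz":0.001,"rx":0,"ry":0,"rz":0,"hand":0.04},{"dx":0,"dy":0,"dz":0,"rx":0,"ry":0,"rz":0,"hand":0.04}]' 60
python3 -m pendant '[{"dx":0,"dy":0,"dz":0.0005,"rx":0,"ry":0,"rz":0,"hand":0.04},{"dx":0,"dy":0,"dz":0,"rx":0,"ry":0,"rz":0,"hand":0.04}]' 60|head -6
python3 -m pendant '[{"dx":0,"dy":0,"dz":0.0005,"rx":0,"ry":0,"rz":0,"hand":0.04},{"dx":0,"dy":0,"dz":0,"rx":0,"ry":0,"rz":0,"hand":0.04}]' 60|head -6
```

```text
clock: 9.82
position: [0.5177, 0.1857, 0.1035]
ee_rot: [0.0, 0.829, 0.559, 0.0]
contact_force: [-1.2, -0.4, 4.9]
width: 0.0495
gripper_force: 65.3
clock: 9.98
position: [0.5177, 0.1857, 0.1033]
ee_rot: [0.0, 0.829, 0.559, 0.0]
contact_force: [-2.4, -1.0, 6.9]
width: 0.05
gripper_force: 65.7
clock: 10.15
position: [0.5178, 0.1857, 0.103]
ee_rot: [0.0, 0.829, 0.559, 0.0]
contact_force: [-3.2, -2.7, 8.2]
width: 0.05
gripper_force: 65.7
```

Gasket contact is felt at TCP 0.1038, as predicted. I'll hold, release and retract.

```bash
python3 -m pendant '[{"dx":0,"dy":0,"dz":0.0005,"rx":0,"ry":0,"rz":0,"hand":0.04},{"dx":0,"dy":0,"dz":0,"rx":0,"ry":0,"rz":0,"hand":0.04},{"dx":0,"dy":0,"dz":0,"rx":0,"ry":0,"rz":0,"hand":0.04},{"dx":0,"dy":0,"dz":0,"rx":0,"ry":0,"rz":0,"hand":0.04},{"dx":0,"dy":0,"dz":0,"rx":0,"ry":0,"rz":0,"hand":0.04}]' 60|head -6
python3 -m pendant '[{"dx":0,"dy":0,"dz":0,"rx":0,"ry":0,"rz":0,"hand":0.08},{"dx":0,"dy":0,"dz":0,"rx":0,"ry":0,"rz":0,"hand":0.08},{"dx":0,"dy":0,"dz":0,"rx":0,"ry":0,"rz":0,"hand":0.08},{"dx":0,"dy":0,"dz":0,"rx":0,"ry":0,"rz":0,"hand":0.08},{"dx":0,"dy":0,"dz":0,"rx":0,"ry":0,"rz":0,"hand":0.08},{"dx":0,"dy":0,"dz":-0.01,"rx":0,"ry":0,"rz":0,"hand":0.08},{"dx":0,"dy":0,"dz":-0.03,"rx":0,"ry":0,"rz":0,"hand":0.08},{"dx":0,"dy":0,"dz":-0.04,"rx":0,"ry":0,"rz":0,"hand":0.08},{"dx":0,"dy":0,"dz":-0.03,"rx":0,"ry":0,"rz":0,"hand":0.0},{"dx":0,"dy":0,"dz":-0.03,"rx":0,"ry":0,"rz":0,"hand":0.0},{"dx":0,"dy":0,"dz":0,"rx":0,"ry":0,"rz":0,"hand":0.0},{"dx":0,"dy":0,"dz":0,"rx":0,"ry":0,"rz":0,"hand":0.0}]' 60
python3 - <<'E'
from h import *
s=st();d,M=cam("wrist");f=d["frame"];cv2.imwrite("pics/w4.png",f[:,:,::-1])
d2,M2=cam("side");u,v=proj(d2,M2,[.5177,.1855,.1]).astype(int)
cv2.imwrite("pics/s2.png",cv2.resize(d2["frame"][v-60:v+50,u-65:u+65,::-1],None,fx=5,fy=5,interpolation=cv2.INTER_CUBIC));print(u,v)
t=np.array([.3746,.927,0])
for r in (.032,-.032): print("pivot px",proj(d,M,np.array([.5177,.1855,.094])+r*t))
print(proj(d,M,[.5177,.1855,.1235]))
E
```

```text
clock: 10.57
position: [0.5178, 0.1858, 0.1027]
ee_rot: [0.0, 0.829, 0.559, 0.0]
contact_force: [-3.4, -1.8, 9.3]
width: 0.0495
gripper_force: 65.9
clock: 11.57
position: [0.5189, 0.1861, 0.2446]
ee_rot: [0.001, 0.829, 0.559, 0.003]
contact_force: [-0.8, -0.4, -1.8]
width: 0.0323
gripper_force: 0.0
t 11.57 p [0.5189 0.1861 0.2446] R [[0.375, 0.927, 0.006], [0.927, -0.375, 0.001], [0.003, 0.005, -1.0]] F [-0.8 -0.4 -1.8] w 0.0323 gf 0.0 q [ 0.22  0.23  1.54 -0.    1.37  0.6 ]
221 213
pivot px [278.95218276 157.39436276]
pivot px [279.19298846 232.72635395]
[278.977081   206.07048062]
```

View pics/w4.png

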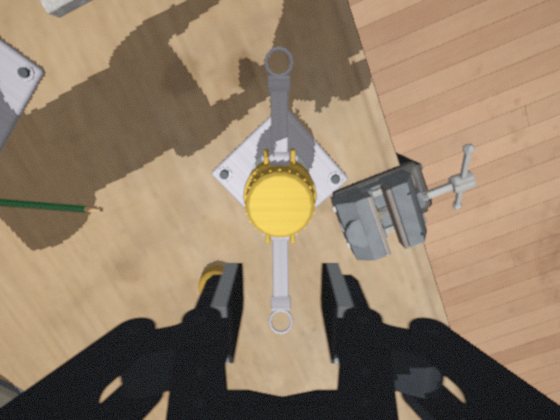

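View pics/s2.png

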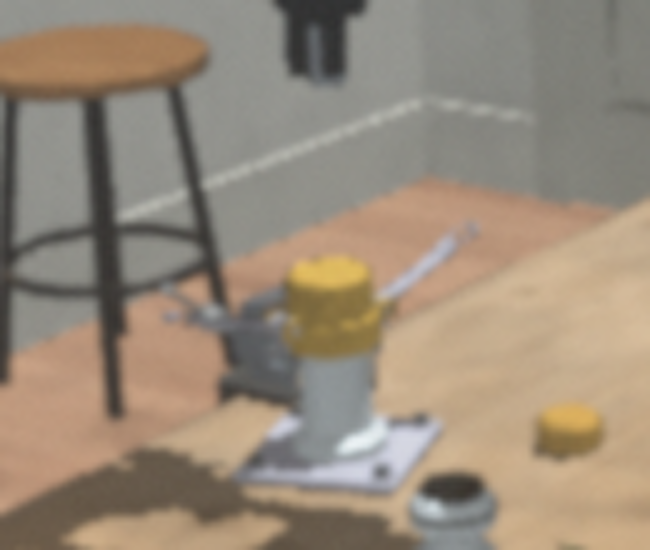

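The cap is seated upright with both arms still raised. In the wrist view arm A ends at row ~47 (up) and arm B's ring ends at row ~334 (down). Next I'll solve the arm angles and plan the push.

```bash
cat >> h.py <<'E'
C0=np.array([.5177,.1857,0]); T=np.array([.3746,.9272,0]); ZP=.094
def plan(side,phi,gap=0,L=.042,lmax=50,w=.011):
    """target TCP & tool rotation for arm angle phi (deg above level); side +1 = A (+T), -1 = B"""
    t=T*side; f=np.radians(phi); lam=np.radians(np.clip(-phi-8,0,lmax))
    u=np.array([np.cos(f),np.sin(f)]); m=np.array([np.sin(f),-np.cos(f)]); n=np.array([np.cos(lam),-np.sin(lam)])
    if -f>=lam: p=L*u+w*n
    else: p=(L+2*w-.002)*u-w*n
    p=p-(.002+gap)*m+[.032,ZP]
    base=np.c_[T,[.9272,-.3746,0],[0,0,-1.]]
    return C0+t*p[0]+[0,0,p[1]], R.from_matrix(base)*R.from_euler("y",-side*lam)
def rows(tgts,src=None):
    s=manip.get_state(); p,r=(s["position"],rot(s["ee_rot"])) if src is None else src
    for P,Q in tgts:
        dl=r.inv().apply(P-p); rv=(r.inv()*Q).as_rotvec(degrees=True); print("d",(dl*1000).round(1),"r",rv.round(1)); p=p+0; p,r=P,Q
E
python3 - <<'E'
from h import *
from scipy.optimize import brentq
s=st();d,M=cam("wrist")
for side,row in ((1,47),(-1,334)):
    for z in (.093,.095):
        g=lambda a:proj(d,M,C0+T*side*(.032+.081*np.cos(a))+[0,0,z+.081*np.sin(a)])[1]-row
        a=np.linspace(-.2,.7,10);print(side,[round(g(x)) for x in a])
tg=[plan(1,25,.02)]
rows(tg)
rows([plan(1,p) for p in (25,20,15,10,5,0,-5,-10,-15,-20)],tg[0])
E
```

```text
t 11.67 p [0.517  0.1857 0.2414] R [[0.375, 0.927, -0.001], [0.927, -0.375, -0.0], [-0.001, -0.001, -1.0]] F [ 0.2  0.4 -0.2] w 0.0168 gf 0.0 q [ 0.22  0.23  1.54 -0.    1.37  0.6 ]
1 [2, -1, -3, -4, -4, -2, 1, 5, 11, 19]
1 [2, -1, -4, -5, -4, -3, 0, 5, 11, 19]
-1 [-30, -24, -19, -14, -10, -6, -4, -2, -1, -2]
-1 [-28, -23, -17, -13, -8, -5, -2, 0, 0, 0]
d [ 68.5   1.  100.5] r [-0.1  0.1 -0. ]
d [ 8.5 -0.  18.1] r [0. 0. 0.]
d [2.2 0.  4.9] r [0. 0. 0.]
d [1.8 0.  5.1] r [0. 0. 0.]
d [ 1.3 -0.   5.2] r [0. 0. 0.]
d [0.9 0.  5.3] r [0. 0. 0.]
d [ 2.4 -0.   5.4] r [0. 0. 0.]
d [ 0.  -0.   3.7] r [0. 0. 0.]
d [-0.3  0.   4. ] r [ 0. -2.  0.]
d [-0.5  0.   4.6] r [ 0. -5.  0.]
d [-0.5 -0.   4.6] r [ 0. -5.  0.]
```

```bash
python3 -m pendant '[{"dx":0.03,"dy":0.0005,"dz":0,"rx":0,"ry":0,"rz":0,"hand":0},{"dx":0.03,"dy":0.0005,"dz":0,"rx":0,"ry":0,"rz":0,"hand":0},{"dx":0.023,"dy":0,"dz":0.02,"rx":0,"ry":0,"rz":0,"hand":0},{"dx":0,"dy":0,"dz":0.04,"rx":0,"ry":0,"rz":0,"hand":0},{"dx":0,"dy":0,"dz":0.02,"rx":0,"ry":0,"rz":0,"hand":0},{"dx":0,"dy":0,"dz":0.02,"rx":0,"ry":0,"rz":0,"hand":0},{"dx":0,"dy":0,"dz":0.005,"rx":0,"ry":0,"rz":0,"hand":0},{"dx":0,"dy":0,"dz":0,"rx":0,"ry":0,"rz":0,"hand":0}]' 60
python3 -m pendant '[{"dx":0,"dy":0,"dz":0.005,"rx":0,"ry":0,"rz":0,"hand":0},{"dx":0,"dy":0,"dz":0.005,"rx":0,"ry":0,"rz":0,"hand":0}]'
python3 -m pendant '[{"dx":0,"dy":0,"dz":0.005,"rx":0,"ry":0,"rz":0,"hand":0},{"dx":0,"dy":0,"dz":0.005,"rx":0,"ry":0,"rz":0,"hand":0}]'
python3 -m pendant '[{"dx":0,"dy":0,"dz":0.005,"rx":0,"ry":0,"rz":0,"hand":0},{"dx":0,"dy":0,"dz":0.005,"rx":0,"ry":0,"rz":0,"hand":0}]'
```

```text
clock: 12.38
position: [0.5477, 0.2617, 0.1337]
ee_rot: [-0.001, 0.829, 0.559, -0.003]
contact_force: [-0.6, 0.4, -0.4]
width: -0.0
gripper_force: 0.0
clock: 12.55
position: [0.5508, 0.2626, 0.1279]
ee_rot: [0.0, 0.829, 0.559, 0.001]
contact_force: [-0.8, -0.0, 0.3]
width: -0.0001
gripper_force: 0.0
clock: 12.72
position: [0.5502, 0.2624, 0.1173]
ee_rot: [0.0, 0.829, 0.559, 0.001]
contact_force: [0.1, -0.5, 0.1]
width: -0.0004
gripper_force: 0.0
clock: 12.88
position: [0.5509, 0.2631, 0.1078]
ee_rot: [0.0, 0.829, 0.559, 0.002]
contact_force: [-0.4, 2.8, 6.5]
width: -0.0003
gripper_force: 2.7
```

Contact felt on arm A. Computing the following arc.

Run:
```python
from h import *
st();rows([plan(1,p) for p in (6,1,-4,-9,-14,-19,-24,-29,-34,-38,-42,-46)])
```

```text
t 12.88 p [0.5509 0.2631 0.1078] R [[0.375, 0.927, 0.003], [0.927, -0.375, 0.002], [0.003, 0.002, -1.0]] F [-0.4  2.8  6.5] w -0.0003 gf 2.7 q [0.33 0.42 1.61 0.   1.11 0.72]
d [-1.8 -1.8  5.3] r [ 0.1 -0.2 -0.1]
d [ 0.5 -0.   5.4] r [0. 0. 0.]
d [ 2.1 -0.   4. ] r [0. 0. 0.]
d [-0.2  0.   3.9] r [ 0. -1.  0.]
d [-0.5  0.   4.6] r [ 0. -5. -0.]
d [-0.5  0.   4.6] r [-0. -5.  0.]
d [-0.5 -0.   4.6] r [ 0. -5.  0.]
d [-0.5 -0.   4.6] r [ 0. -5.  0.]
d [-0.5  0.   4.6] r [-0. -5.  0.]
d [-0.4 -0.   3.7] r [ 0. -4. -0.]
d [-0.4  0.   3.7] r [ 0. -4.  0.]
d [-0.4 -0.   3.7] r [ 0. -4.  0.]
```

```bash
python3 -m pendant '[{"dx":-0.001,"dy":-0.0018,"dz":0.0053,"rx":0,"ry":0,"rz":0,"hand":0},{"dx":0.0005,"dy":0,"dz":0.0054,"rx":0,"ry":0,"rz":0,"hand":0},{"dx":0.001,"dy":0,"dz":0.004,"rx":0,"ry":0,"rz":0,"hand":0},{"dx":0,"dy":0,"dz":0.0039,"rx":0,"ry":-1,"rz":0,"hand":0},{"dx":-0.0005,"dy":0,"dz":0.0046,"rx":0,"ry":-5,"rz":0,"hand":0}]'
python3 -m pendant '[{"dx":-0.0005,"dy":0,"dz":0.0046,"rx":0,"ry":-5,"rz":0,"hand":0},{"dx":-0.0005,"dy":0,"dz":0.0046,"rx":0,"ry":-5,"rz":0,"hand":0},{"dx":-0.0005,"dy":0,"dz":0.0046,"rx":0,"ry":-5,"rz":0,"hand":0}]'
python3 - <<'E'
from h import *
st();rows([plan(1,p) for p in (-34,-38,-42,-46,-50,-54,-58,-62)])
E
```

```text
clock: 13.3
position: [0.5492, 0.2618, 0.0859]
ee_rot: [0.03, 0.829, 0.557, -0.041]
contact_force: [-1.2, 0.6, 5.2]
width: -0.0001
gripper_force: 3.2
clock: 13.55
position: [0.5477, 0.2586, 0.0726]
ee_rot: [0.104, 0.815, 0.549, -0.151]
contact_force: [1.4, 0.1, 6.4]
width: 0.0003
gripper_force: 3.5
t 13.55 p [0.5477 0.2586 0.0726] R [[0.351, 0.927, -0.132], [0.864, -0.375, -0.337], [-0.362, 0.004, -0.932]] F [1.4 0.1 6.4] w 0.0003 gf 3.5 q [ 0.47  0.6   1.44 -0.25  1.39  0.94]
d [ 1.  -0.6  5.2] r [ 0.2 -4.8 -0.1]
d [-0.4 -0.   3.7] r [ 0. -4. -0.]
d [-0.4  0.   3.7] r [ 0. -4.  0.]
d [-0.4 -0.   3.7] r [ 0. -4.  0.]
d [-0.4 -0.   3.7] r [-0. -4. -0.]
d [-0.4  0.   3.7] r [ 0. -4.  0.]
d [-0.4 -0.   3.7] r [-0. -4. -0.]
d [-0.4  0.   2.9] r [0. 0. 0.]
```

```bash
python3 -m pendant '[{"dx":0.0005,"dy":-0.0006,"dz":0.005,"rx":0,"ry":-4.8,"rz":0,"hand":0},{"dx":-0.0004,"dy":0,"dz":0.0037,"rx":0,"ry":-4,"rz":0,"hand":0},{"dx":-0.0004,"dy":0,"dz":0.0037,"rx":0,"ry":-4,"rz":0,"hand":0},{"dx":-0.0004,"dy":0,"dz":0.0037,"rx":0,"ry":-4,"rz":0,"hand":0}]'
python3 -m pendant '[{"dx":-0.0004,"dy":0,"dz":0.0037,"rx":0,"ry":-4,"rz":0,"hand":0},{"dx":-0.0004,"dy":0,"dz":0.0037,"rx":0,"ry":-4,"rz":0,"hand":0}]'
python3 - <<'E'
from h import *
st();rows([plan(1,p) for p in (-58,-62,-64,-66,-68,-70,-72,-74,-76,-78,-80)])
E
```

```text
clock: 13.88
position: [0.5444, 0.2518, 0.0585]
ee_rot: [0.184, 0.784, 0.528, -0.269]
contact_force: [2.7, 0.0, 7.4]
width: -0.0
gripper_force: 3.4
clock: 14.05
position: [0.5424, 0.247, 0.0533]
ee_rot: [0.22, 0.764, 0.514, -0.323]
contact_force: [3.0, 0.7, 8.5]
width: -0.0004
gripper_force: 3.5
t 14.05 p [0.5424 0.247  0.0533] R [[0.263, 0.927, -0.266], [0.643, -0.374, -0.668], [-0.719, 0.004, -0.695]] F [3.  0.7 8.5] w -0.0004 gf 3.5 q [ 0.57  0.83  1.25 -0.44  1.75  1.03]
d [-0.5  0.   3.8] r [ 0.2 -4.  -0.2]
d [-0.4  0.   2.9] r [0. 0. 0.]
d [-0.3 -0.   1.4] r [0. 0. 0.]
d [-0.3  0.   1.4] r [0. 0. 0.]
d [-0.4 -0.   1.4] r [0. 0. 0.]
d [-0.4  0.   1.4] r [0. 0. 0.]
d [-0.5 -0.   1.4] r [0. 0. 0.]
d [-0.5  0.   1.4] r [0. 0. 0.]
d [-0.6 -0.   1.4] r [0. 0. 0.]
d [-0.6 -0.   1.3] r [0. 0. 0.]
d [-0.6  0.   1.3] r [0. 0. 0.]
```

```bash
python3 -m pendant '[{"dx":-0.0004,"dy":0,"dz":0.0038,"rx":0,"ry":-4,"rz":0,"hand":0},{"dx":-0.0004,"dy":0,"dz":0.0029,"rx":0,"ry":0,"rz":0,"hand":0},{"dx":-0.0006,"dy":0,"dz":0.0028,"rx":0,"ry":0,"rz":0,"hand":0}]'
python3 -m pendant '[{"dx":-0.0004,"dy":0,"dz":0.0014,"rx":0,"ry":0,"rz":0,"hand":0},{"dx":-0.0004,"dy":0,"dz":0.0014,"rx":0,"ry":0,"rz":0,"hand":0}]'
python3 -m pendant '[{"dx":-0.0005,"dy":0,"dz":0.0014,"rx":0,"ry":0,"rz":0,"hand":0},{"dx":-0.0005,"dy":0,"dz":0.0014,"rx":0,"ry":0,"rz":0,"hand":0}]'
python3 - <<'E'
from h import *
st();rows([plan(1,p) for p in (-74,-76,-78,-80,-82)])
E
```

```text
clock: 14.3
position: [0.5392, 0.2411, 0.0451]
ee_rot: [0.236, 0.752, 0.508, -0.348]
contact_force: [2.9, 6.3, 4.1]
width: -0.0001
gripper_force: 3.8
clock: 14.47
position: [0.5385, 0.2392, 0.0441]
ee_rot: [0.235, 0.753, 0.508, -0.346]
contact_force: [3.3, 6.8, 1.6]
width: -0.0
gripper_force: 3.8
clock: 14.63
position: [0.5376, 0.237, 0.0431]
ee_rot: [0.235, 0.753, 0.508, -0.346]
contact_force: [3.4, 6.5, 1.8]
width: 0.0004
gripper_force: 3.8
t 14.63 p [0.5376 0.237  0.0431] R [[0.245, 0.928, -0.282], [0.603, -0.374, -0.705], [-0.759, 0.002, -0.651]] F [3.4 6.5 1.8] w 0.0004 gf 3.8 q [ 0.57  0.86  1.26 -0.47  1.77  1.04]
d [-3.6  0.7  0.1] r [ 0.1 -0.6 -0.1]
d [-0.6 -0.   1.4] r [0. 0. 0.]
d [-0.6 -0.   1.3] r [0. 0. 0.]
d [-0.6  0.   1.3] r [0. 0. 0.]
d [-0.7  0.   1.3] r [0. 0. 0.]
```

```bash
python3 -m pendant '[{"dx":-0.0011,"dy":0,"dz":0.0014,"rx":0,"ry":0,"rz":0,"hand":0},{"dx":-0.0011,"dy":0,"dz":0.0014,"rx":0,"ry":0,"rz":0,"hand":0}]'|grep -E "pos|cont"
python3 -m pendant '[{"dx":-0.0011,"dy":0,"dz":0.0014,"rx":0,"ry":0,"rz":0,"hand":0},{"dx":0,"dy":0,"dz":0,"rx":0,"ry":0,"rz":0,"hand":0}]'|grep -E "pos|cont"
python3 -m pendant '[{"dx":-0.0011,"dy":0,"dz":0.0014,"rx":0,"ry":0,"rz":0,"hand":0},{"dx":0,"dy":0,"dz":0,"rx":0,"ry":0,"rz":0,"hand":0}]'|grep -E "pos|cont"
```

```text
position: [0.5365, 0.2342, 0.0421]
contact_force: [3.8, 8.5, -1.9]
position: [0.5358, 0.2326, 0.0415]
contact_force: [3.7, 7.4, -1.8]
position: [0.5353, 0.2314, 0.0411]
contact_force: [3.8, 7.8, -3.6]
```

```bash
for i in 1; do python3 -m pendant '[{"dx":-0.0008,"dy":0,"dz":0.001,"rx":0,"ry":0,"rz":0,"hand":0},{"dx":0,"dy":0,"dz":0,"rx":0,"ry":0,"rz":0,"hand":0}]'|grep -E "pos|cont"; done
python3 -m pendant '[{"dx":-0.0008,"dy":0,"dz":0.001,"rx":0,"ry":0,"rz":0,"hand":0},{"dx":0,"dy":0,"dz":0,"rx":0,"ry":0,"rz":0,"hand":0}]'|grep -E "pos|cont"
python3 -m pendant '[{"dx":-0.0008,"dy":0,"dz":0.001,"rx":0,"ry":0,"rz":0,"hand":0},{"dx":0,"dy":0,"dz":0,"rx":0,"ry":0,"rz":0,"hand":0}]'|grep -E "pos|cont"
python3 -c "
from h import *
st()"
```

```text
position: [0.535, 0.2306, 0.0409]
contact_force: [4.4, 9.4, -3.3]
position: [0.5347, 0.2298, 0.0406]
contact_force: [4.7, 9.7, -3.5]
position: [0.5344, 0.229, 0.0404]
contact_force: [4.6, 10.5, -3.7]
t 15.63 p [0.5344 0.229  0.0404] R [[0.246, 0.928, -0.28], [0.608, -0.373, -0.701], [-0.755, 0.002, -0.656]] F [ 4.6 10.5 -3.7] w -0.0 gf 5.5 q [ 0.56  0.85  1.28 -0.47  1.74  1.04]
```

```bash
python3 -m pendant '[{"dx":-0.0008,"dy":0,"dz":0.001,"rx":0,"ry":0,"rz":0,"hand":0},{"dx":0,"dy":0,"dz":0,"rx":0,"ry":0,"rz":0,"hand":0}]'|grep -E "pos|cont"
python3 -m pendant '[{"dx":-0.0008,"dy":0,"dz":0.001,"rx":0,"ry":0,"rz":0,"hand":0},{"dx":0,"dy":0,"dz":0,"rx":0,"ry":0,"rz":0,"hand":0}]'|grep -E "pos|cont"
python3 -m pendant '[{"dx":-0.0008,"dy":0,"dz":0.001,"rx":0,"ry":0,"rz":0,"hand":0},{"dx":0,"dy":0,"dz":0,"rx":0,"ry":0,"rz":0,"hand":0}]'|grep -E "pos|cont"
python3 -m pendant '[{"dx":-0.0005,"dy":0,"dz":0.0006,"rx":0,"ry":0,"rz":0,"hand":0},{"dx":0,"dy":0,"dz":0,"rx":0,"ry":0,"rz":0,"hand":0}]'|grep -E "pos|cont"
```

```text
position: [0.5341, 0.2283, 0.0401]
contact_force: [3.8, 12.4, -4.0]
position: [0.5338, 0.2275, 0.0399]
contact_force: [5.3, 13.7, -4.5]
position: [0.5336, 0.2269, 0.0397]
contact_force: [5.8, 14.1, -4.8]
position: [0.5336, 0.2267, 0.0396]
contact_force: [6.8, 16.0, -3.9]
```

```bash
python3 -m pendant '[{"dx":-0.0005,"dy":0,"dz":0.0006,"rx":0,"ry":0,"rz":0,"hand":0},{"dx":0,"dy":0,"dz":0,"rx":0,"ry":0,"rz":0,"hand":0}]'|grep -E "pos|cont"
python3 -m pendant '[{"dx":-0.0005,"dy":0,"dz":0.0006,"rx":0,"ry":0,"rz":0,"hand":0},{"dx":0,"dy":0,"dz":0,"rx":0,"ry":0,"rz":0,"hand":0}]'|grep -E "pos|cont"
python3 - <<'E'
from h import *
st();d,M=cam("wrist");cv2.imwrite("pics/w5.png",d["frame"][:,:,::-1])
E
```

```text
position: [0.5336, 0.2267, 0.0396]
contact_force: [7.0, 17.4, -4.2]
position: [0.5335, 0.2265, 0.0395]
contact_force: [7.6, 20.1, -2.9]
t 16.63 p [0.5335 0.2265 0.0395] R [[0.248, 0.928, -0.276], [0.614, -0.371, -0.696], [-0.749, 0.003, -0.662]] F [ 7.6 20.1 -2.9] w -0.0003 gf 10.2 q [ 0.56  0.84  1.29 -0.46  1.73  1.04]
```

View pics/w5.png

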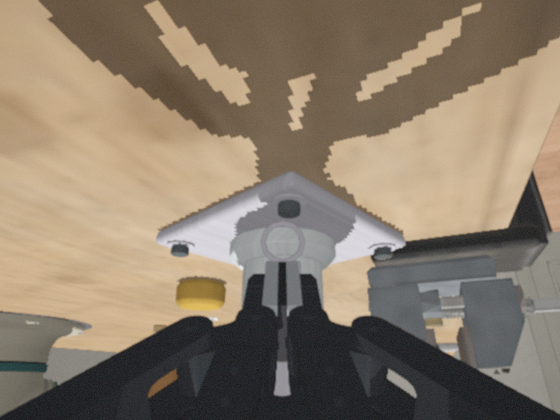

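Position stalls while the force climbs to 21 N, and the picture shows arm A's ring hanging at the adaptor's foot (283,240), so arm A is on its stop. Backing off to go over to B.

```bash
python3 -m pendant '[{"dx":0.004,"dy":0,"dz":-0.02,"rx":0,"ry":0,"rz":0,"hand":0},{"dx":0,"dy":0,"dz":-0.04,"rx":0,"ry":0,"rz":0,"hand":0},{"dx":-0.02,"dy":0,"dz":-0.03,"rx":0,"ry":7,"rz":0,"hand":0},{"dx":-0.025,"dy":0,"dz":-0.03,"rx":0,"ry":7,"rz":0,"hand":0},{"dx":-0.02,"dy":0,"dz":-0.03,"rx":0,"ry":7,"rz":0,"hand":0},{"dx":-0.02,"dy":0,"dz":-0.03,"rx":0,"ry":7,"rz":0,"hand":0},{"dx":0,"dy":0,"dz":0,"rx":0,"ry":7,"rz":0,"hand":0},{"dx":0,"dy":0,"dz":0,"rx":0,"ry":7,"rz":0,"hand":0},{"dx":0,"dy":0,"dz":0,"rx":0,"ry":5.9,"rz":0,"hand":0},{"dx":0,"dy":0,"dz":0,"rx":0,"ry":0,"rz":0,"hand":0},{"dx":0,"dy":0,"dz":0,"rx":0,"ry":0,"rz":0,"hand":0}]'
python3 - <<'E'
from h import *
st();base=np.c_[T,[.9272,-.3746,0],[0,0,-1.]]
rows([(C0-T*.084+[0,0,.2],R.from_matrix(base)),(C0-T*.084+[0,0,.14],R.from_matrix(base))])
E
```

```text
clock: 17.6
position: [0.5511, 0.2719, 0.2254]
ee_rot: [0.01, 0.83, 0.558, -0.014]
contact_force: [-0.1, 0.2, -0.6]
width: -0.0
gripper_force: 0.0
t 17.6 p [0.5511 0.2719 0.2254] R [[0.377, 0.926, -0.012], [0.926, -0.377, -0.032], [-0.034, 0.001, -0.999]] F [-0.1  0.2 -0.6] w -0.0 gf 0.0 q [ 0.36  0.35  1.41 -0.03  1.41  0.75]
d [-175.4    1.8   31.3] r [ 0.   1.9 -0.2]
d [ 0.  0. 60.] r [0. 0. 0.]
```

```bash
python3 -m pendant '[{"dx":0,"dy":0,"dz":0,"rx":0,"ry":1.9,"rz":0,"hand":0},{"dx":-0.035,"dy":0.0003,"dz":0,"rx":0,"ry":0,"rz":0,"hand":0},{"dx":-0.035,"dy":0.0004,"dz":0,"rx":0,"ry":0,"rz":0,"hand":0},{"dx":-0.035,"dy":0.0004,"dz":0,"rx":0,"ry":0,"rz":0,"hand":0},{"dx":-0.035,"dy":0.0004,"dz":0,"rx":0,"ry":0,"rz":0,"hand":0},{"dx":-0.035,"dy":0.0003,"dz":0.0,"rx":0,"ry":0,"rz":0,"hand":0},{"dx":0,"dy":0,"dz":0.04,"rx":0,"ry":0,"rz":0,"hand":0},{"dx":0,"dy":0,"dz":0.03,"rx":0,"ry":0,"rz":0,"hand":0},{"dx":0,"dy":0,"dz":0.01,"rx":0,"ry":0,"rz":0,"hand":0},{"dx":0,"dy":0,"dz":0,"rx":0,"ry":0,"rz":0,"hand":0}]'|grep -E "pos|cont"
python3 -m pendant '[{"dx":0,"dy":0,"dz":0.005,"rx":0,"ry":0,"rz":0,"hand":0},{"dx":0,"dy":0,"dz":0.005,"rx":0,"ry":0,"rz":0,"hand":0}]'|grep -E "pos|cont"
python3 -m pendant '[{"dx":0,"dy":0,"dz":0.005,"rx":0,"ry":0,"rz":0,"hand":0},{"dx":0,"dy":0,"dz":0.005,"rx":0,"ry":0,"rz":0,"hand":0}]'|grep -E "pos|cont"
python3 - <<'E'
from h import *
st();rows([plan(-1,p) for p in (20,15,10,5,0,-5,-10,-15)])
E
```

```text
position: [0.4861, 0.1108, 0.1414]
contact_force: [-0.6, -0.4, -0.0]
position: [0.4896, 0.1112, 0.1355]
contact_force: [-0.4, -0.6, -0.0]
position: [0.4885, 0.1106, 0.1253]
contact_force: [-1.0, -1.8, 4.8]
t 18.77 p [0.4885 0.1106 0.1253] R [[0.374, 0.927, 0.002], [0.927, -0.374, -0.0], [0.0, 0.002, -1.0]] F [-1.  -1.8  4.8] w -0.0 gf 2.5 q [ 0.08  0.25  1.83 -0.    1.06  0.47]
d [ 2.  -1.1  8.2] r [ 0.1 -0.   0. ]
d [-1.8  0.   5.1] r [0. 0. 0.]
d [-1.3 -0.   5.2] r [0. 0. 0.]
d [-0.9  0.   5.3] r [0. 0. 0.]
d [-2.4 -0.   5.4] r [0. 0. 0.]
d [-0.   0.   3.7] r [0. 0. 0.]
d [0.3 0.  4. ] r [0. 2. 0.]
d [ 0.5 -0.   4.6] r [0. 5. 0.]
```

```bash
python3 -m pendant '[{"dx":0,"dy":-0.001,"dz":0.004,"rx":0,"ry":0,"rz":0,"hand":0},{"dx":0,"dy":0,"dz":0.004,"rx":0,"ry":0,"rz":0,"hand":0},{"dx":-0.0005,"dy":0,"dz":0.0051,"rx":0,"ry":0,"rz":0,"hand":0},{"dx":-0.0013,"dy":0,"dz":0.0052,"rx":0,"ry":0,"rz":0,"hand":0},{"dx":-0.0009,"dy":0,"dz":0.0053,"rx":0,"ry":0,"rz":0,"hand":0},{"dx":-0.001,"dy":0,"dz":0.005,"rx":0,"ry":0,"rz":0,"hand":0}]'|grep -E "pos|cont"
python3 -m pendant '[{"dx":0,"dy":0,"dz":0.0037,"rx":0,"ry":0,"rz":0,"hand":0},{"dx":0.0003,"dy":0,"dz":0.004,"rx":0,"ry":2,"rz":0,"hand":0},{"dx":0.0005,"dy":0,"dz":0.0046,"rx":0,"ry":5,"rz":0,"hand":0}]'|grep -E "pos|cont"
python3 - <<'E'
from h import *
st();rows([plan(-1,p) for p in (-18,-23,-28,-33,-38,-43)])
E
```

```text
position: [0.4863, 0.107, 0.0972]
contact_force: [-1.2, -0.2, 6.1]
position: [0.4875, 0.1093, 0.085]
contact_force: [-1.5, 1.0, 6.0]
t 19.52 p [0.4875 0.1093 0.085 ] R [[0.368, 0.928, 0.05], [0.921, -0.371, 0.114], [0.124, 0.004, -0.992]] F [-1.5  1.   6. ] w -0.0002 gf 3.2 q [-0.    0.27  1.94  0.15  0.89  0.29]
d [-1.7 -0.7  3.8] r [0.2 2.9 0.2]
d [ 0.5 -0.   4.6] r [0. 5. 0.]
d [0.5 0.  4.6] r [-0.  5.  0.]
d [ 0.5 -0.   4.6] r [0. 5. 0.]
d [ 0.5 -0.   4.6] r [ 0.  5. -0.]
d [0.5 0.  4.6] r [-0.  5.  0.]
```

```bash
python3 -m pendant '[{"dx":-0.001,"dy":-0.0007,"dz":0.004,"rx":0,"ry":3,"rz":0,"hand":0},{"dx":0.0005,"dy":0,"dz":0.0046,"rx":0,"ry":5,"rz":0,"hand":0},{"dx":0.0005,"dy":0,"dz":0.0046,"rx":0,"ry":5,"rz":0,"hand":0}]'|grep -E "pos|cont"
python3 -m pendant '[{"dx":0.0005,"dy":0,"dz":0.0046,"rx":0,"ry":5,"rz":0,"hand":0},{"dx":0.0005,"dy":0,"dz":0.0046,"rx":0,"ry":5,"rz":0,"hand":0},{"dx":0.0005,"dy":0,"dz":0.0046,"rx":0,"ry":5,"rz":0,"hand":0}]'|grep -E "pos|cont"
python3 - <<'E'
from h import *
st();rows([plan(-1,p) for p in (-46,-50,-54,-58,-62,-66)])
E
```

```text
position: [0.4885, 0.1112, 0.0732]
contact_force: [-1.5, 3.3, 6.7]
position: [0.4911, 0.1173, 0.0615]
contact_force: [-2.6, 0.6, 7.3]
t 20.02 p [0.4911 0.1173 0.0615] R [[0.304, 0.926, 0.223], [0.756, -0.377, 0.534], [0.579, 0.006, -0.815]] F [-2.6  0.6  7.3] w -0.0 gf 3.4 q [-0.35  0.33  2.16  0.89  0.84 -0.65]
d [-0.  -1.   3.8] r [0.4 2.6 0.1]
d [ 0.4 -0.   3.7] r [ 0.  4. -0.]
d [0.4 0.  3.7] r [-0.  4.  0.]
d [0.4 0.  3.7] r [ 0.  4. -0.]
d [0.4 0.  2.9] r [0. 0. 0.]
d [ 0.6 -0.   2.9] r [0. 0. 0.]
```

```bash
python3 -m pendant '[{"dx":0.0003,"dy":-0.0008,"dz":0.0038,"rx":0.3,"ry":3,"rz":0,"hand":0},{"dx":0.0004,"dy":0,"dz":0.0037,"rx":0,"ry":4,"rz":0,"hand":0},{"dx":0.0004,"dy":0,"dz":0.0037,"rx":0,"ry":4,"rz":0,"hand":0}]'|grep -E "pos|cont"
python3 -m pendant '[{"dx":0.0004,"dy":0,"dz":0.0037,"rx":0,"ry":4,"rz":0,"hand":0},{"dx":0.0006,"dy":0,"dz":0.0029,"rx":0,"ry":0,"rz":0,"hand":0},{"dx":0.0007,"dy":0,"dz":0.0029,"rx":0,"ry":0,"rz":0,"hand":0}]'|grep -E "pos|cont"
python3 - <<'E'
from h import *
s=st();rows([plan(-1,p) for p in (-66,-70,-74,-76,-78,-80)]);print((s["position"]-C0)@-T, rot(s["ee_rot"]).inv().apply(T))
E
```

```text
position: [0.4932, 0.1238, 0.0525]
contact_force: [-0.8, -2.4, 5.4]
position: [0.4954, 0.1303, 0.0453]
contact_force: [-0.6, -6.8, 3.6]
t 20.52 p [0.4954 0.1303 0.0453] R [[0.245, 0.926, 0.286], [0.595, -0.376, 0.71], [0.765, -0.003, -0.644]] F [-0.6 -6.8  3.6] w -0.0001 gf 3.9 q [-0.49  0.49  2.25  1.17  0.97 -1.08]
d [ 3.2 -0.1 -0.4] r [-0.   0.1 -0.2]
d [ 0.8 -0.   2.8] r [0. 0. 0.]
d [1.  0.  2.8] r [0. 0. 0.]
d [ 0.6 -0.   1.4] r [0. 0. 0.]
d [0.6 0.  1.3] r [0. 0. 0.]
d [ 0.6 -0.   1.3] r [0. 0. 0.]
0.059738404037541576 [ 0.64383414 -0.00203002  0.76517872]
```

```bash
python3 -m pendant '[{"dx":0.0011,"dy":0,"dz":0.0014,"rx":0,"ry":0,"rz":0,"hand":0},{"dx":0.0011,"dy":0,"dz":0.0014,"rx":0,"ry":0,"rz":0,"hand":0},{"dx":0.0011,"dy":0,"dz":0.0014,"rx":0,"ry":0,"rz":0,"hand":0}]'|grep -E "pos|cont"
python3 -m pendant '[{"dx":0.0011,"dy":0,"dz":0.0014,"rx":0,"ry":0,"rz":0,"hand":0},{"dx":0.0011,"dy":0,"dz":0.0014,"rx":0,"ry":0,"rz":0,"hand":0}]'|grep -E "pos|cont"
python3 -m pendant '[{"dx":0.0011,"dy":0,"dz":0.0014,"rx":0,"ry":0,"rz":0,"hand":0},{"dx":0,"dy":0,"dz":0,"rx":0,"ry":0,"rz":0,"hand":0}]'|grep -E "pos|cont"
python3 -m pendant '[{"dx":0.0008,"dy":0,"dz":0.001,"rx":0,"ry":0,"rz":0,"hand":0},{"dx":0,"dy":0,"dz":0,"rx":0,"ry":0,"rz":0,"hand":0}]'|grep -E "pos|cont"
python3 -c "
from h import *
s=st();print((s['position']-C0)@-T)"
```

```text
position: [0.4971, 0.1342, 0.0437]
contact_force: [-1.1, -9.1, -1.8]
position: [0.4982, 0.1375, 0.0435]
contact_force: [-2.0, -8.9, -2.9]
position: [0.4989, 0.1393, 0.0434]
contact_force: [-1.4, -8.2, -2.8]
position: [0.4992, 0.1403, 0.0431]
contact_force: [-2.4, -9.3, -2.8]
t 21.27 p [0.4992 0.1403 0.0431] R [[0.243, 0.927, 0.284], [0.603, -0.374, 0.705], [0.76, -0.0, -0.65]] F [-2.4 -9.3 -2.8] w -0.0003 gf 4.0 q [-0.46  0.49  2.25  1.19  0.96 -1.07]
0.04902771512329815
```

```bash
python3 -m pendant '[{"dx":0.0011,"dy":0,"dz":0.0014,"rx":0,"ry":0,"rz":0,"hand":0},{"dx":0,"dy":0,"dz":0,"rx":0,"ry":0,"rz":0,"hand":0}]'|grep -E "pos|cont"
python3 -m pendant '[{"dx":0.0008,"dy":0,"dz":0.001,"rx":0,"ry":0,"rz":0,"hand":0},{"dx":0,"dy":0,"dz":0,"rx":0,"ry":0,"rz":0,"hand":0}]'|grep -E "pos|cont"
python3 -m pendant '[{"dx":0.0008,"dy":0,"dz":0.001,"rx":0,"ry":0,"rz":0,"hand":0},{"dx":0,"dy":0,"dz":0,"rx":0,"ry":0,"rz":0,"hand":0}]'|grep -E "pos|cont"
python3 -m pendant '[{"dx":0.0008,"dy":0,"dz":0.001,"rx":0,"ry":0,"rz":0,"hand":0},{"dx":0,"dy":0,"dz":0,"rx":0,"ry":0,"rz":0,"hand":0}]'|grep -E "pos|cont"
python3 -c "
from h import *
s=st();print((s['position']-C0)@-T)"
```

```text
position: [0.4998, 0.1416, 0.0427]
contact_force: [-3.0, -10.0, -4.5]
position: [0.5002, 0.1425, 0.0425]
contact_force: [-3.7, -11.6, -5.3]
position: [0.5006, 0.1433, 0.0421]
contact_force: [-5.6, -14.2, -3.1]
position: [0.5009, 0.1439, 0.0418]
contact_force: [-7.6, -18.5, -1.4]
t 21.93 p [0.5009 0.1439 0.0418] R [[0.244, 0.927, 0.284], [0.606, -0.374, 0.702], [0.757, 0.001, -0.654]] F [ -7.6 -18.5  -1.4] w -0.0002 gf 9.8 q [-0.44  0.49  2.25  1.2   0.95 -1.07]
0.04508841146543463
```

```bash
python3 -m pendant '[{"dx":0.0004,"dy":0,"dz":0.0005,"rx":0,"ry":0,"rz":0,"hand":0},{"dx":0,"dy":0,"dz":0,"rx":0,"ry":0,"rz":0,"hand":0}]'|grep -E "pos|cont"
python3 -m pendant '[{"dx":0.0004,"dy":0,"dz":0.0005,"rx":0,"ry":0,"rz":0,"hand":0},{"dx":0,"dy":0,"dz":0,"rx":0,"ry":0,"rz":0,"hand":0}]'|grep -E "pos|cont"
python3 -c "
from h import *
s=st();print((s['position']-C0)@-T)"
```

```text
position: [0.501, 0.144, 0.0417]
contact_force: [-9.7, -22.0, 1.0]
position: [0.5012, 0.1443, 0.0416]
contact_force: [-11.1, -24.2, 1.7]
t 22.27 p [0.5012 0.1443 0.0416] R [[0.244, 0.927, 0.284], [0.608, -0.374, 0.7], [0.756, 0.002, -0.655]] F [-11.1 -24.2   1.7] w 0.0003 gf 13.4 q [-0.44  0.49  2.25  1.2   0.94 -1.07]
0.04459687782041184
```

Force is rising with almost no motion (26.6 N), so B is on its stop too. Backing off and checking.

```bash
python3 -m pendant '[{"dx":-0.004,"dy":0,"dz":-0.02,"rx":0,"ry":0,"rz":0,"hand":0},{"dx":0,"dy":0,"dz":-0.04,"rx":0,"ry":0,"rz":0,"hand":0},{"dx":0.02,"dy":0,"dz":-0.03,"rx":0,"ry":-7,"rz":0,"hand":0},{"dx":0.02,"dy":0,"dz":-0.03,"rx":0,"ry":-7,"rz":0,"hand":0},{"dx":0.02,"dy":0,"dz":-0.03,"rx":0,"ry":-7,"rz":0,"hand":0},{"dx":0.01,"dy":0,"dz":-0.03,"rx":0,"ry":-7,"rz":0,"hand":0},{"dx":0,"dy":0,"dz":0,"rx":0,"ry":-7,"rz":0,"hand":0},{"dx":0,"dy":0,"dz":0,"rx":0,"ry":-7,"rz":0,"hand":0},{"dx":0,"dy":0,"dz":0,"rx":0,"ry":-7,"rz":0,"hand":0},{"dx":0,"dy":0,"dz":0,"rx":0,"ry":0,"rz":0,"hand":0},{"dx":0,"dy":0,"dz":0,"rx":0,"ry":0,"rz":0,"hand":0}]'
python3 - <<'E'
from h import *
st();d,M=cam("wrist");d2,M2=cam("side");u,v=proj(d2,M2,[.5177,.1855,.08]).astype(int)
a=cv2.resize(d2["frame"][v-35:v+45,u-40:u+40],(420,420),interpolation=cv2.INTER_CUBIC)
o=np.hstack([a,d["frame"][:,90:470]]);cv2.imwrite("pics/fin.png",o[:,:,::-1])
E
```

```text
clock: 23.18
position: [0.4744, 0.0876, 0.182]
ee_rot: [-0.045, 0.821, 0.567, 0.054]
contact_force: [-0.2, 0.3, -0.5]
width: -0.0002
gripper_force: 0.0
t 23.18 p [0.4744 0.0876 0.182 ] R [[0.352, 0.935, 0.038], [0.926, -0.354, 0.136], [0.14, -0.012, -0.99]] F [-0.2  0.3 -0.5] w -0.0002 gf 0.0 q [-0.07  0.14  1.82  0.15  1.15  0.23]
```

View pics/fin.png

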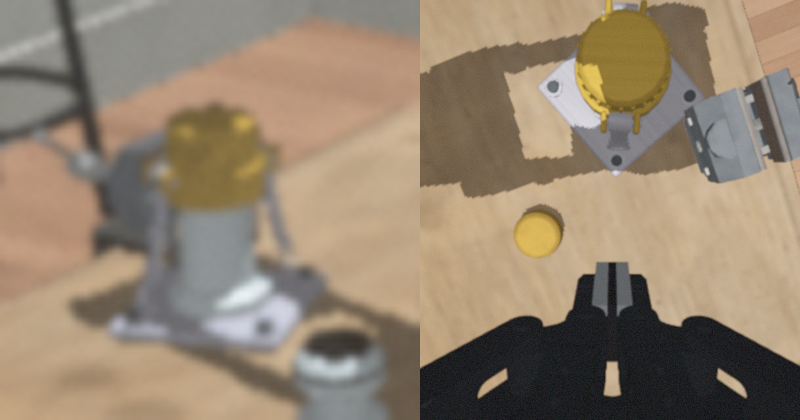

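Both arms hang down, A near x≈152 and B ending near (290,250) in the side half. I'll check their angles against the projection.

Run:
```python
from h import *
d2,M2=cam("side");u,v=proj(d2,M2,[.5177,.1855,.08]).astype(int);d,M=cam("wrist")
for side in (1,-1):
  for val in (1.92,1.8,1.7,1.55,1.4):
    a=np.pi/6-val;o=[]
    for L in (0,.06,.081):
        P=C0+T*side*(.032+L*np.cos(a))+[0,0,.0927+L*np.sin(a)]
        o.append(((proj(d2,M2,P)-[u-40,v-35])*5.25).round().tolist())
    print(side,val,o, "wrist",(proj(d,M,P)-[90-420,0]).round())
f=d2["frame"][v-35:v+45,u-40:u+40]
cv2.imwrite("pics/fin2.png",cv2.resize(f[:,:,::-1],(600,600),interpolation=cv2.INTER_LANCZOS4))
```

```text
1 1.92 [[161.0, 175.0], [152.0, 274.0], [149.0, 308.0]] wrist [621.  26.]
1 1.8 [[161.0, 175.0], [141.0, 274.0], [134.0, 309.0]] wrist [621.  13.]
1 1.7 [[161.0, 175.0], [132.0, 273.0], [122.0, 307.0]] wrist [622.   1.]
1 1.55 [[161.0, 175.0], [119.0, 270.0], [104.0, 303.0]] wrist [622. -17.]
1 1.4 [[161.0, 175.0], [107.0, 265.0], [88.0, 296.0]] wrist [622. -35.]
-1 1.92 [[258.0, 152.0], [278.0, 241.0], [285.0, 271.0]] wrist [619. 142.]
-1 1.8 [[258.0, 152.0], [288.0, 236.0], [299.0, 264.0]] wrist [619. 153.]
-1 1.7 [[258.0, 152.0], [296.0, 230.0], [309.0, 257.0]] wrist [619. 162.]
-1 1.55 [[258.0, 152.0], [308.0, 221.0], [325.0, 245.0]] wrist [619. 175.]
-1 1.4 [[258.0, 152.0], [318.0, 210.0], [338.0, 230.0]] wrist [618. 188.]
```

View pics/fin2.png

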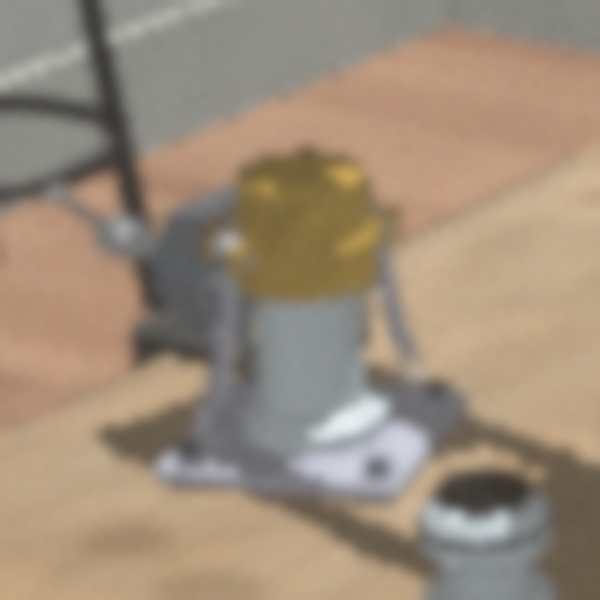

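Both arm slopes match about 1.9 rad. As a second check, even assuming zero fingertip width, the final TCP positions leave each arm within 0.03 rad of its stop. The robot is clear, so I'm handing in.

```bash
python3 -c "
from rig import manip
print(manip.sign_off())"
```

```text
the job is handed in; nothing more can be done
None
```

I handed the job in at about 23.5 s on the robot clock: the cap is pushed down onto the gasket, both cam arms are pressed to their stops (21 N and 27 N against the 40 N limit), and the gripper is clear; `sign_off` gave no verdict.

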